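# Set up the tea strainer in its drip stand

## Robot

A 6-joint arm with a two-finger parallel gripper is mounted at the origin on the work surface. World frame = base frame: x ahead of the robot, y to its left, z up, the work surface at z = 0. Lengths are in m, angles in rad, forces in N, time in s.
With the tool pointing down it reaches from about 0.325 to 0.775 m from the base axis. Payload 5.5 kg.
Tool frame: the origin (TCP) lies at the very end of the fingers, on their centre line; the grasp point (between the pads) lies 19 mm behind it (r.grasp_offset is the distance from the TCP to the grasp point, in m); x points along the fingers, z is the direction in which the jaws open and shut, and the axes are right-handed (so a half turn about x gives the same grasp; the last joint's range is limited). The gripper opens to 85 mm and grips with 20 to 120 N. Pads are 22 mm wide; open, the fingers measure 114 mm over their backs; the gripper's body (76 mm by 85 mm) begins 54 mm behind the grasp point. The pads swing forward as they close: fully open they stand 13 mm farther back than shut.
Start: joints at [1.089, 0.091, 1.231, -0, 1.82, -0.057], TCP at [0.247, 0.547, 0.231] pointing down, gripper open.
Joint ranges: [-2.87, 2.87], [-0.86, 2.18], [0.17, 2.46], [-1.51, 4.65], [0.06, 2.69], [-2.65, 2.65]. Speed limits (rad/s): [2.57, 2.57, 3.01, 3.14, 3.14, 3.14].

## Interface

Orientations are given as a unit quaternion [x, y, z, w].
In Python, from cell import monitor, camera, camera_params, r, spot_in gives the robot as it stands.
- The arm moves only by the shell command python3 -m handwheel 'ROWS' [FORCE]. ROWS is JSON, a list that holds one entry, the list of rows, each a list of 7 numbers: the shift along the tool's x, y, z in m, then the turn, a rotation vector about the tool's x, y, z in rad, then the closure, from 0 (fully open) to 1 (shut). In form: [[[tx, ty, tz, wx, wy, wz, claw], ...]]. A call has exactly 10 rows; each row is the pose to reach, as a shift and turn from the pose commanded when the call began, along the tool's axes at that moment; what a row does not reach only later rows make up. A row lasts 1/10 s, in which the tool goes at most 50 mm and 8.59 degrees, less where a joint would pass 70% of its speed; a pose out of reach is approached as far as the arm can. A call with a gripper value outside its range is refused whole. The fingers move at their own pace and stop on an object; FORCE is the grip in N (left out, the last holds). Time passes only in rows, so rows that repeat a pose let the fingers close, or fill a call up. It gives the time, the measured TCP pose, the force and the opening at its end, in the units of the state.
- monitor.get_obs(): the state, without advancing time (a new reading comes with each control period).
- camera(name): name is "scene" or "top" or "wrist"; returns the picture (400x640x3 uint8, blue, green, red); there is no depth.
- camera_params(name): a dict with "camera_matrix" (3x3 intrinsics, pixels), "R" (3x3) and "t" (3): a world point X has camera coordinates R X + t. Camera axes: x right, y down, z forward; pixel columns grow to the right and rows downward; lengths in m; the calibration is good to about 2 mm. A picture is of the moment at which its call begins: read the wrist's pose just before it. camera_params takes no time and is no camera call; for the wrist camera it gives the pose at the moment of the call.
- r.sign_off(): hands the job in, once; it reports no verdict.
Trained networks look in the newest picture that a camera, given by its name, has taken for a name from the list of things; names that differ only in an ending like _2 or _b are one class to them, and where a whole thing is asked for, a point or a joint stands for the part that bears it (a point fixed in the world has none). Each returns a list of dicts, best first, with "score" (0 to 1); they miss things now and then, are a little off and sometimes report something else, mostly with a low value. They report only what shows in the picture. A call takes as long as a camera call. They do not tell look-alikes from the thing itself.
- spot_in(camera, label): "point" ([x, y, z] in m, in world coordinates, good to about 4 mm: the middle of the surface that is visible of it).
The state is a dict: "time": time; "q": joint angles; "joint_vel": joint speeds; "tau": joint torques, N m; "eef_pos": TCP position; "ee_rot": TCP orientation; "ft_force": force on the tool from outside, world axes, zero at the start; "wrist_torque": the same for the moment, N m; "grip_width": finger opening in m.
Only numpy, scipy, OpenCV 4.12 (cv2) and the standard library are available. Lean on these libraries where they do the work, as an engineer would, in place of code of your own. Each camera call takes 0.05 s, during which the arm holds its last target.

## Task

Stand the open baby food jar upright in the middle of the round cork pad of the wooden drip stand and let go of it. Then slide the tea strainer's flat steel tang into the slot of the stand's post until the hidden catch inside has given way and it stops firmly, pushing gently and never forcing it, and leave the strainer hanging level over the jar. Leave the green jar, the colander and the crate where they are.

Things in the scene. Friction and masses are not known exactly. Their poses are not given: they have to be found in the camera images.
- stand: Wooden drip stand, fixed. Origin on the bench under the cork pad's centre; x points from pad to post, z up. Base board 244 x 120 x 12 mm (x -57 to 187). Post 60 wide (y), 166 high, x 103 to 183 mm, with a level blind slot along +x, open only on the face towards the pad: 16.4 wide, 7.8 mm high. A steel lip flares the mouth by 3 mm on every side over its first 6 mm
- pad (a point): Centre of the top of the round cork pad (68 mm across) on the stand's base board, 14 mm above the bench, axes as the stand's
- slot_mouth (a point): Centre of the slot's mouth on the post's face, 103 mm along the stand's x from the pad's centre, 126 mm above the bench, axes as the stand's (x points into the slot)
- catch (a joint): Catch hidden in the slot: how far it is pushed in (m), 0 as found, 0.006 at its rigid end, home beyond 0.0045. Its place differs from stand to stand: the tang meets it 28 to 54 mm inside the mouth. It resists with about 6 N for 6 mm, then stops dead, and stays where it is left (no spring). More than 16 N on it breaks it
- strainer: Steel tea strainer, 100 g, bowl upright. Origin: centre of the bowl's underside; x along the handle to the tang, z up. Bowl 62 mm across at the rim, 48 at the foot, 30 deep, small ear to x = -45. Handle at 26 mm height: wooden grip 16 wide, 14 high from x = 42 to 82, then flat steel tang 14 wide, 6 thick to x = 150. Balance point at x = 14
- grip (a point): Centre of the strainer's wooden grip, 62 mm from the bowl's centre, 26 mm above the bowl's underside, axes as the strainer's
- tang_tip (a point): Middle of the tang's end face, 150 mm from the bowl's centre, 26 mm above the bowl's underside, axes as the strainer's
- baby_jar: Clear glass baby food jar, open and empty, upright, 120 g: 56 mm across from 4 to 54 mm height, neck 50 mm across, 68 mm high. Origin at the centre of its underside
- green_jar: Bystander: green glass jar with a metal lid, 74 mm across, 114 mm high, origin at the centre of its underside
- colander: Bystander: white plastic colander, 160 mm across, 75 mm high, origin at the centre of its underside
- crate: Bystander: yellow slatted plastic crate, 240 x 170 x 100 mm, origin at the centre of its underside
Not all that is in view belongs to the job. There is more than one size of the baby_jar; the one meant has the size given above.

How it is judged:
On the way, in this order (a step that is already met when the one before it is completed fails the run):
1. the baby food jar stands upright on the cork pad, let go (horizontal distance between baby_jar and pad below 0.014 m and z of baby_jar in the frame of pad between -0.003 and 0.004 m and angle between baby_jar's own z axis and vertical below 0.1 rad and contact force between the fingers and baby_jar below 0.1 N), for 0.2 s.
2. the tang is in the slot and has pushed the hidden catch home (value of joint catch above 0.0045 m and x of tang_tip in the frame of slot_mouth above 0.03 m and angle between the x axis of strainer and the x axis of stand, either way round below 0.15 rad), for 0.2 s.
At the end, for the whole second after the job is handed in: The catch is pushed in more than 4.5 mm, the tang tip over 30 mm inside, the strainer within 0.15 rad of slot direction and level; the jar upright (0.1 rad) on the pad, within 14 mm of its centre and 28 mm of the bowl centre seen from above; all let go and at rest (all of step 2 and angle between strainer's own z axis and vertical below 0.15 rad and horizontal distance between baby_jar and pad below 0.014 m and z of baby_jar in the frame of pad below 0.004 m and angle between baby_jar's own z axis and vertical below 0.1 rad and horizontal distance between baby_jar and strainer below 0.028 m and linear speed of each of strainer, baby_jar below 0.02 m/s); the robot touches nothing.
It fails at once if the tang pushes on the catch with more than 16 N (contact force between strainer and catch above 16 N).
It fails at once if the held strainer is forced against the stand with more than 25 N (contact force between strainer and stand above 25 N and contact force between the fingers and strainer above 2 N).
It fails at once if the baby food jar is tipped over (angle between baby_jar's own z axis and vertical above 0.6 rad).
It fails at once if a bystander is moved by more than 30 mm (distance of any of green_jar, colander, crate from where it was at the start of the episode above 0.03 m).
It also fails if it takes over 72 s, if anything falls off the work surface, if the arm or the gripper's body presses on something with over 40 N, if the wrist force passes 120 N, or if a joint passes its speed limit or range.

## Working session

There is one attempt and no reset: what is moved stays moved. The work goes in short steps, Python scripts to look and compute and a shell command to move; the robot and the scene stay as the last step left them, time stands still between calls to the robot, and variables do not carry over. Pictures are saved under pics/ and viewed, and the job is handed in when it is done.

```bash
ls; mkdir -p pics; python3 - <<'E'
from cell import monitor, camera, camera_params, r, spot_in
import cv2
o=monitor.get_obs();print(o['time'],o['eef_pos'],o['ee_rot'],o['grip_width'],r.grasp_offset)
for c in ['scene','top','wrist']:
    cv2.imwrite(f'pics/{c}0.png',camera(c))
    for l in ['stand','strainer','baby_jar','grip','green_jar','colander','crate']:
        for d in spot_in(c,l): print(c,l,d)
    p=camera_params(c); print({k:[list(x) if hasattr(x,'__len__') else x for x in v] for k,v in p.items() if k in('camera_matrix','R','t')})
E
```

```text
pics
0.0 [0.24715279 0.54640849 0.23013777] [-0.38369958  0.59478487  0.38302495  0.59354652] 0.08490305425632226 0.0187
scene stand {'point': [0.518, -0.0332, 0.0103], 'score': 0.78}
scene strainer {'point': [0.498, 0.2738, 0.0265], 'score': 0.94}
scene baby_jar {'point': [0.4502, -0.3034, 0.0436], 'score': 0.94}
scene baby_jar {'point': [0.4671, -0.4019, 0.067], 'score': 0.77}
scene baby_jar {'point': [0.352, -0.32, 0.0563], 'score': 0.61}
scene grip {'point': [0.5004, 0.2714, 0.0312], 'score': 0.87}
scene grip {'point': [0.6417, -0.482, 0.0292], 'score': 0.54}
scene green_jar {'point': [0.6859, -0.2645, 0.087], 'score': 0.78}
scene colander {'point': [0.4965, 0.2692, 0.0274], 'score': 0.64}
scene colander {'point': [0.713, 0.3762, 0.0355], 'score': 0.62}
scene crate {'point': [0.6395, -0.4823, 0.0309], 'score': 0.97}
{'camera_matrix': [[np.float64(520.2612561155365), np.float64(0.0), np.float64(320.6271785012698)], [np.float64(0.0), np.float64(520.2612561155365), np.float64(205.31263878739665)], [np.float64(0.0), np.float64(0.0), np.float64(1.0)]], 'R': [[np.float64(0.173512386202
[... 1950 characters left out ...]
nt': [0.4787, 0.3056, 0.0108], 'score': 0.56}
{'camera_matrix': [[np.float64(279.6139897656262), np.float64(0.0), np.float64(318.9258841047253)], [np.float64(0.0), np.float64(279.6139897656262), np.float64(197.27956327331765)], [np.float64(0.0), np.float64(0.0), np.float64(1.0)]], 'R': [[np.float64(0.4129365378834963), np.float64(0.9107597712673071), np.float64(-0.00023392715943787326)], [np.float64(0.8619205324303755), np.float64(-0.39070992550875466), np.float64(0.3231698468048701)], [np.float64(0.29423869809345554), np.float64(-0.13365026430975546), np.float64(-0.9463409509231874)]], 't': [np.float64(-0.5973857390286036), np.float64(-0.04071717239157696), np.float64(0.38064956020156776)]}
```

View pics/scene0.png

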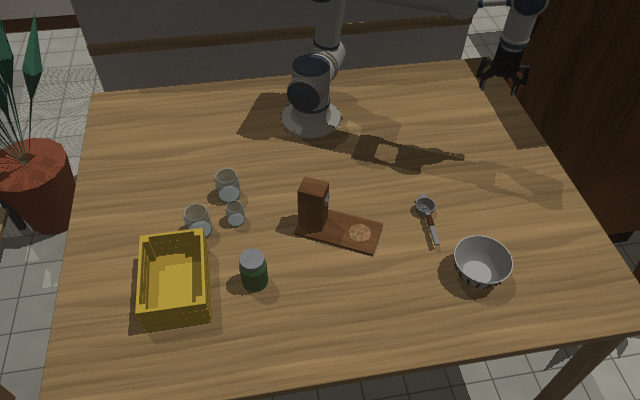

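View pics/top0.png

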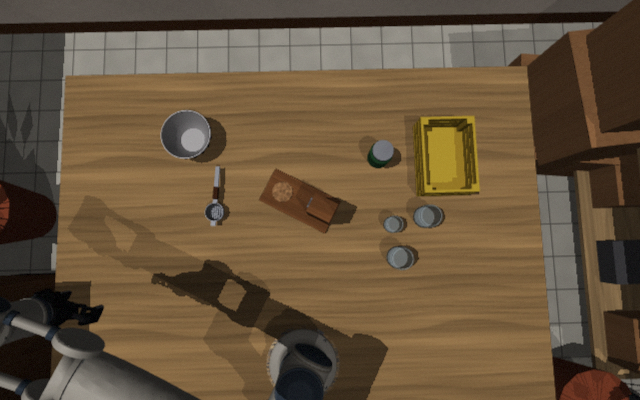

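View pics/wrist0.png

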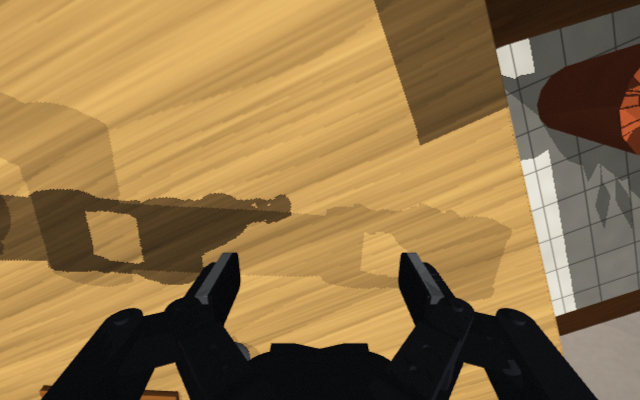

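```bash
python3 - <<'E'
import cv2,numpy as np
a=cv2.imread('pics/top0.png');b=cv2.imread('pics/scene0.png')
c1=cv2.resize(a[190:280,370:460],(400,400),interpolation=cv2.INTER_CUBIC)
c2=cv2.resize(b[155:245,170:260],(400,400),interpolation=cv2.INTER_CUBIC)
cv2.imwrite('pics/jars.png',np.hstack([c1,c2]))
c1=cv2.resize(a[150:250,190:350],(800,500),interpolation=cv2.INTER_CUBIC)
cv2.imwrite('pics/st.png',c1)
c1=cv2.resize(b[160:270,280:480],(800,440),interpolation=cv2.INTER_CUBIC)
cv2.imwrite('pics/st2.png',c1)
E
```

```text
(no output)
```

View pics/jars.png

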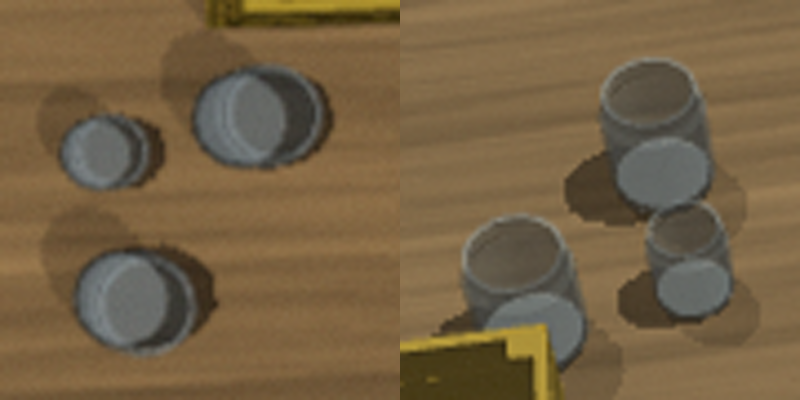

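View pics/st.png

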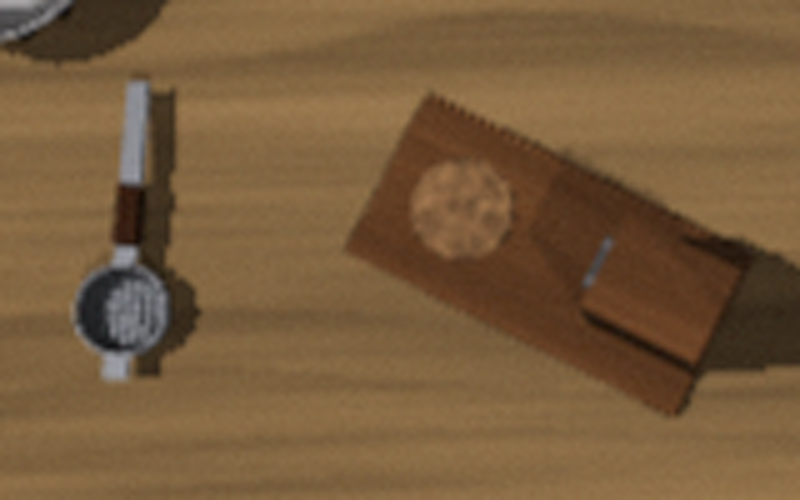

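View pics/st2.png

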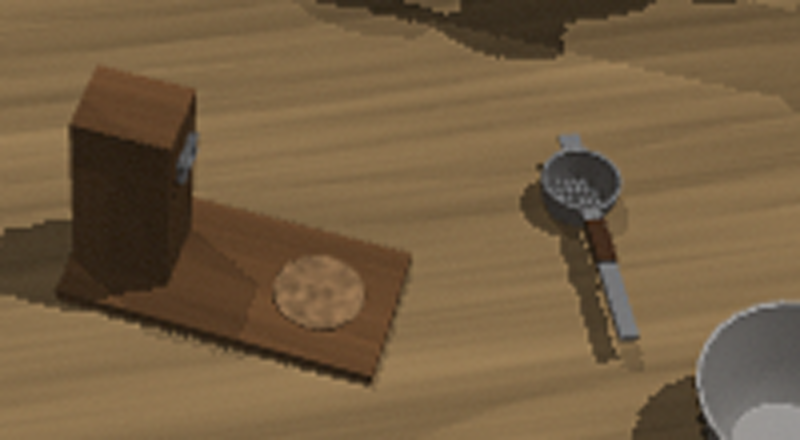

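```bash
cat > h.py <<'E'
import numpy as np,cv2
from scipy.optimize import least_squares
from scipy.spatial.transform import Rotation as Ro
from cell import monitor, camera, camera_params, r, spot_in
def proj(P,p):
    K,R,t=[np.array(p[k]) for k in('camera_matrix','R','t')]
    c=np.atleast_2d(P)@R.T+t; u=c@K.T; return u[:,:2]/u[:,2:]
def T(s,pts):  # s=x,y,yaw
    c,n=np.cos(s[2]),np.sin(s[2]); pts=np.atleast_2d(pts).astype(float)
    return np.c_[s[0]+c*pts[:,0]-n*pts[:,1], s[1]+n*pts[:,0]+c*pts[:,1], pts[:,2]]
def fit(s0,obs):  # obs: list (cam, pt, pix)
    ps={c:camera_params(c) for c,_,_ in obs}
    f=lambda s:np.concatenate([(proj(T(s,p),ps[c])[0]-np.array(u)) for c,p,u in obs])
    res=least_squares(f,s0); return res.x, np.round(res.fun.reshape(-1,2),1).tolist()
E
python3 - <<'E'
from h import *
A=lambda u,v:(190+u/5,150+v/5); B=lambda u,v:(280+u/4,160+v/4)
# board corners at z .012: (-.057,±.06),(.187,±.06)
# top view: pad->post is right-down in picture => -y,-x ; local +y = left of that
obs=[('top',(0,0,.014),A(462,210)),('scene',(0,0,.014),B(319,291)),
('top',(-.057,.06,.012),A(432,92)),('top',(-.057,-.06,.012),A(345,248)),('top',(.187,-.06,.012),A(678,412)),
('scene',(-.057,-.06,.012),B(411,253)),('scene',(-.057,.06,.012),B(371,380)),('scene',(.187,.06,.012),B(60,293)),
('scene',(.103,0,.126),B(187,157))]
s,e=fit([.53,.04,-2.0],obs);print('stand',s,e)
# alt: swapped y labels
obs2=[(c,(p[0],-p[1],p[2]),u) for c,p,u in obs]
s2,e2=fit([.53,.04,-2.0],obs2);print('alt',s2,e2)
obs=[('top',(0,0,.03),A(121,308)),('top',(.15,0,.029),A(138,82)),('top',(-.045,0,.028),A(116,380)),('scene',(0,0,.03),B(581,184)),('scene',(.15,0,.029),B(628,338)),('scene',(-.045,0,.028),B(567,139)),]
print('strainer',*fit([.45,.28,0],obs))
C=lambda u,v:(370+u*90/400,190+v*90/400);D=lambda u,v:(170+(u-400)*90/400,155+v*90/400)
print('jar',*fit([.44,-.3,0],[('scene',(0,0,.068),D(684,230)),('scene',(0,0,.004),D(693,288)),('top',(0,0,.004),C(122,150))]))
E
```

```text
stand [ 0.55026645  0.05743946 -2.05283017] [[-0.6, -1.3], [-0.8, -0.1], [-1.7, -1.2], [-0.8, -0.1], [-0.9, -0.2], [-0.5, -0.6], [-0.1, -1.3], [-2.3, -0.7], [-0.0, 0.4]]
alt [ 0.54577364  0.05713493 -2.10463236] [[-0.5, 0.1], [-1.3, -1.3], [-18.5, 31.2], [17.1, -31.4], [14.8, -28.6], [-11.9, 29.7], [9.7, -32.4], [12.4, -33.0], [0.2, -2.1]]
strainer [ 0.48821451  0.27704096 -0.07114026] [[-0.6, -0.7], [-0.4, -1.2], [-0.5, -1.2], [-0.7, -1.7], [-0.5, -0.5], [-0.6, -0.9]]
jar [ 0.43394969 -0.30498365  0.        ] [[-2.4, -0.5], [-2.0, 0.1], [-5.0, -0.4]]
```

```bash
cat >> h.py <<'E'
def circ(x,y,z,rad,n=60):
    a=np.linspace(0,2*np.pi,n); return np.c_[x+rad*np.cos(a),y+rad*np.sin(a),0*a+z]
def crop(im,c0,r0,w,h,k): return cv2.resize(im[r0:r0+h,c0:c0+w],None,fx=k,fy=k,interpolation=cv2.INTER_CUBIC)
def draw(cr,P,p,c0,r0,k,col=(0,255,0)):
    u=proj(P,p); u=(u-[c0,r0]+.5)*k-.5
    cv2.polylines(cr,[np.round(u*8).astype(int).reshape(-1,1,2)],False,col,1,cv2.LINE_AA,3)
E
python3 - <<'E'
from h import *
j=(.437,-.304)
out=[]
for c,c0,r0 in(('top',370,190),('scene',170,155)):
    im=cv2.imread(f'pics/{c}0.png');cr=crop(im,c0,r0,80,80,5);p=camera_params(c)
    for z,rad in((.004,.028),(.054,.028),(.068,.025)): draw(cr,circ(*j,z,rad),p,c0,r0,5)
    out.append(cr)
cv2.imwrite('pics/ov1.png',np.hstack(out))
A=lambda u,v:(190+u/5-.4,150+v/5-.4); B=lambda u,v:(280+u/4-.4,160+v/4-.4)
obs=[('top',(0,0,.014),A(462,210)),('scene',(0,0,.014),B(319,291)),
('top',(-.057,.06,.012),A(432,92)),('top',(-.057,-.06,.012),A(345,248)),('top',(.187,-.06,.012),A(678,412)),
('scene',(-.057,-.06,.012),B(411,253)),('scene',(-.057,.06,.012),B(371,380)),('scene',(.187,.06,.012),B(60,293)),
('scene',(.103,0,.126),B(187,157))]
print('stand',*fit([.53,.04,-2.0],obs))
obs=[('top',(0,0,.03),A(121,308)),('top',(.15,0,.029),A(138,82)),('top',(-.045,0,.028),A(116,380)),('scene',(0,0,.03),B(581,184)),('scene',(.15,0,.029),B(628,338)),('scene',(-.045,0,.028),B(567,139)),]
print('strainer',*fit([.45,.28,0],obs))
print(Ro.from_quat(monitor.get_obs()['ee_rot']).as_matrix())
E
```

```text
stand [ 0.55008411  0.05730833 -2.05516282] [[-0.1, -0.8], [-0.5, 0.2], [-1.2, -0.7], [-0.4, 0.3], [-0.5, 0.4], [-0.2, -0.1], [0.2, -0.9], [-1.9, -0.5], [0.3, 0.7]]
strainer [ 0.48809467  0.27711416 -0.07141122] [[-0.2, -0.3], [-0.0, -0.7], [-0.1, -0.7], [-0.3, -1.3], [-0.1, -0.2], [-0.2, -0.5]]
[[-2.44600188e-05 -9.11126448e-01  4.12126917e-01]
 [-9.41220068e-06  4.12126917e-01  9.11126448e-01]
 [-1.00000000e+00  1.84071488e-05 -1.86563371e-05]]
```

View pics/ov1.png

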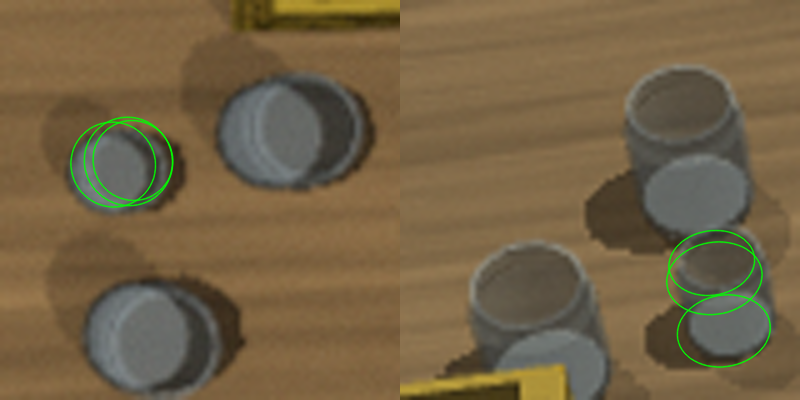

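```bash
cat >> h.py <<'E'
def tgt(pos,jaw,R0=None,p0=None):
    """shift/turn in tool axes to a tool-down pose with jaw axis at yaw jaw"""
    o=monitor.get_obs(); R0=Ro.from_quat(o['ee_rot']).as_matrix() if R0 is None else R0; p0=np.array(o['eef_pos']) if p0 is None else p0
    z=np.array([np.cos(jaw),np.sin(jaw),0]);x=np.array([0,0,-1.]);R=np.c_[x,np.cross(z,x),z]
    return np.round(np.r_[R0.T@(np.array(pos)-p0),Ro.from_matrix(R0.T@R).as_rotvec()],4)
E
python3 - <<'E'
from h import *
p=camera_params('wrist');C=-p['R'].T@p['t'];o=monitor.get_obs()
R=Ro.from_quat(o['ee_rot']).as_matrix()
print('cam in tool',R.T@(C-o['eef_pos']),'axis',R.T@p['R'][2])
print(tgt([.40,-.24,.25],-np.pi/4)); print(o['q'])
E
```

```text
cam in tool [-0.14197617  0.08396103 -0.0024604 ] axis [ 9.46335011e-01 -3.23186951e-01 -4.90947916e-04]
[-0.0187 -0.4634 -0.6538  1.9314 -0.      0.    ]
[ 1.08929053e+00  9.10865446e-02  1.23073177e+00  1.78711015e-05
  1.81979401e+00 -5.67141753e-02]
```

```bash
python3 -m handwheel '[[[0,-0.023,-0.033,0.1,0,0,0],[0,-0.046,-0.065,0.2,0,0,0],[0,-0.07,-0.1,0.3,0,0,0],[0,-0.1,-0.14,0.4,0,0,0],[0,-0.13,-0.18,0.5,0,0,0],[0,-0.155,-0.22,0.6,0,0,0],[-0.01,-0.18,-0.26,0.7,0,0,0],[-0.01,-0.21,-0.3,0.82,0,0,0],[-0.02,-0.24,-0.34,0.95,0,0,0],[-0.02,-0.26,-0.37,1.05,0,0,0]]]'; python3 - <<'E'
from h import *
print(tgt([.44,-.27,.25],-np.pi/4))
E
```

```text
time: 2.2
eef_pos: [0.3319, 0.1002, 0.2527]
ee_rot: [-0.032, 0.705, 0.032, 0.707]
ft_force: [0.6, 0.7, -0.4]
grip_width: 0.0854
[ 0.003  -0.3784  0.0744  0.8754  0.003  -0.0012]
```

```bash
python3 -m handwheel '[[[0,-0.045,0.009,0.1,0,0,0],[0,-0.09,0.018,0.21,0,0,0],[0,-0.135,0.027,0.32,0,0,0],[0,-0.18,0.036,0.43,0,0,0],[0,-0.22,0.044,0.54,0,0,0],[0,-0.26,0.052,0.65,0,0,0],[0,-0.3,0.06,0.75,0,0,0],[0,-0.34,0.067,0.83,0,0,0],[0.003,-0.378,0.074,0.875,0,0,0],[0.003,-0.378,0.074,0.875,0,0,0]]]'; python3 - <<'E'
from h import *
p=camera_params('wrist');np.savez('w1.npz',**p);cv2.imwrite('pics/w1.png',camera('wrist'))
for d in spot_in('wrist','baby_jar'):print(d)
print(monitor.get_obs()['eef_pos'])
E
```

```text
time: 3.2
eef_pos: [0.4415, -0.2703, 0.2459]
ee_rot: [0.27, 0.655, -0.27, 0.652]
ft_force: [-0.7, 0.6, -0.7]
grip_width: 0.085
{'point': [0.4318, -0.3044, 0.0403], 'score': 0.75}
{'point': [0.4588, -0.3929, 0.0589], 'score': 0.71}
{'point': [0.3256, -0.3143, 0.0587], 'score': 0.63}
[ 0.4413693  -0.26719982  0.24762337]
```

View pics/w1.png

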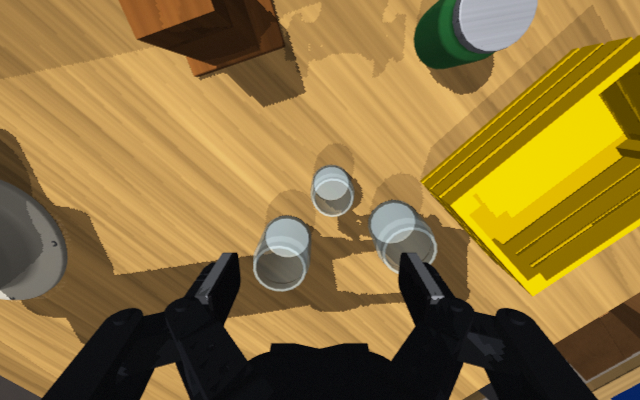

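```bash
python3 - <<'E'
from h import *
p=dict(np.load('w1.npz'));im=cv2.imread('pics/w1.png')
def ray(u,z):
    K,R,t=p['camera_matrix'],p['R'],p['t'];d=R.T@np.linalg.inv(K)@[u[0],u[1],1];C=-R.T@t
    return C+d*(z-C[2])/d[2]
cr=crop(im,230,150,220,150,3.6)
for u in((331.5,182),(287,236),(393,221)):
  b=ray(u,.002);print(b)
  for s,col in((1,(0,255,0)),(1.3,(0,0,255))):
   for z,rad in((.004,.028),(.054,.028),(.068,.025)): draw(cr,circ(b[0],b[1],z*s,rad*s),p,230,150,3.6,col)
cv2.imwrite('pics/ov2.png',cr)
E
```

```text
[ 0.43370219 -0.30285434  0.002     ]
[ 0.32555424 -0.31635455  0.002     ]
[ 0.4567291 -0.4117129  0.002    ]
```

View pics/ov2.png

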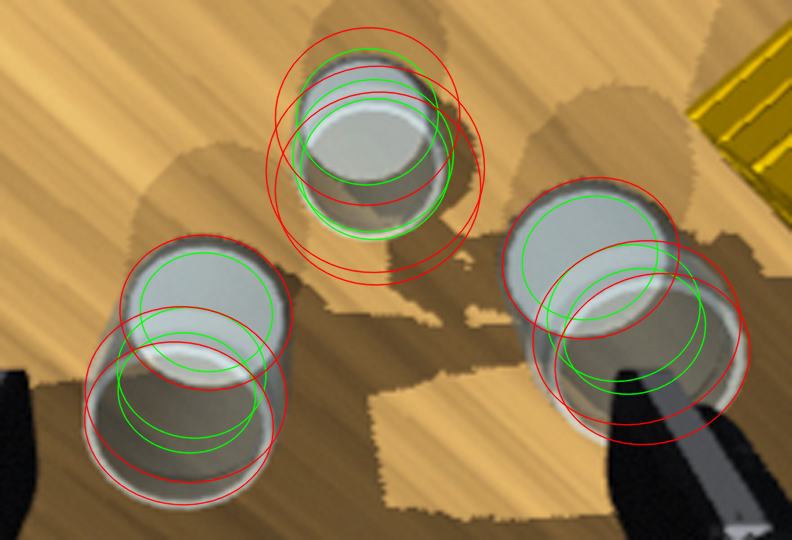

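```bash
python3 - <<'E'
from h import *
p=dict(np.load('w1.npz'))
K,R,t=p['camera_matrix'],p['R'],p['t'];C=-R.T@t
for u,z in(((331.0,183.2),.002),):
    d=R.T@np.linalg.inv(K)@[u[0],u[1],1];b=C+d*(z-C[2])/d[2];print(b)
print(monitor.get_obs()['eef_pos'],tgt([b[0],b[1],.024],-np.pi/4))
E
```

```text
[ 0.43195011 -0.30363014  0.002     ]
[ 0.4413693  -0.26719982  0.24762337] [ 0.2236 -0.0325  0.0193  0.0053 -0.0018  0.    ]
```

```bash
python3 -m handwheel '[[[0.02,-0.0325,0.019,0.005,0,0,0],[0.05,-0.0325,0.019,0.005,0,0,0],[0.09,-0.0325,0.019,0.005,0,0,0],[0.13,-0.0325,0.019,0.005,0,0,0],[0.17,-0.0325,0.019,0.005,0,0,0],[0.2,-0.0325,0.019,0.005,0,0,0],[0.2235,-0.0325,0.019,0.005,0,0,0],[0.2235,-0.0325,0.019,0.005,0,0,0],[0.2235,-0.0325,0.019,0.005,0,0,0.4],[0.2235,-0.0325,0.019,0.005,0,0,0.6]]]' 25; python3 -m handwheel '[[[0,0,0,0,0,0,0.6],[0,0,0,0,0,0,0.7],[0,0,0,0,0,0,0.7],[0,0,0,0,0,0,0.8],[0,0,0,0,0,0,0.8],[-0.01,0,0,0,0,0,0.8],[-0.03,0,0,0,0,0,0.8],[-0.06,0,0,0,0,0,0.8],[-0.09,0,0,0,0,0,0.8],[-0.13,0,0,0,0,0,0.8]]]' 25;python3 - <<'E'
from h import *
cv2.imwrite('pics/w2.png',camera('wrist'))
print(monitor.get_obs()['eef_pos'])
E
```

```text
time: 4.3
eef_pos: [0.4335, -0.3036, 0.0274]
ee_rot: [0.27, 0.652, -0.27, 0.655]
ft_force: [-2.9, 3.0, 3.5]
grip_width: 0.0589
time: 5.3
eef_pos: [0.4315, -0.3028, 0.1552]
ee_rot: [0.27, 0.654, -0.27, 0.653]
ft_force: [0.8, -0.2, -1.3]
grip_width: 0.0553
[ 0.43382189 -0.30460739  0.16458396]
```

View pics/w2.png

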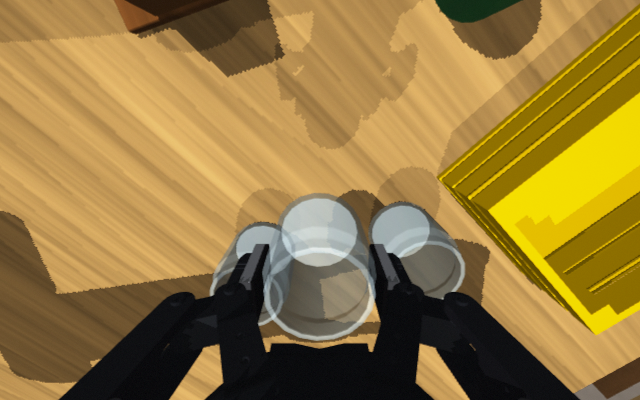

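```bash
python3 - <<'E'
from h import *
print(tgt([.578,.11,.29],-2.055+np.pi/2))
E
```

```text
[-0.127   0.3955 -0.1894 -0.2999  0.0104  0.0006]
```

```bash
python3 -m handwheel '[[[-0.045,0.01,0,0,0,0,0.8],[-0.09,0.03,-0.01,-0.03,0,0,0.8],[-0.12,0.07,-0.03,-0.06,0,0,0.8],[-0.127,0.11,-0.05,-0.1,0,0,0.8],[-0.127,0.15,-0.07,-0.13,0,0,0.8],[-0.127,0.195,-0.09,-0.16,0,0,0.8],[-0.127,0.24,-0.11,-0.19,0,0,0.8],[-0.127,0.285,-0.13,-0.22,0,0,0.8],[-0.127,0.325,-0.155,-0.26,0,0,0.8],[-0.127,0.36,-0.175,-0.29,0,0,0.8]]]'; python3 - <<'E'
from h import *
print(tgt([.578,.11,.29],-2.055+np.pi/2))
E
```

```text
time: 6.35
eef_pos: [0.5627, 0.0777, 0.2824]
ee_rot: [0.172, 0.686, -0.172, 0.686]
ft_force: [-0.1, -0.8, -1.1]
grip_width: 0.0554
[-0.0076  0.0357 -0.0017 -0.0074  0.0006 -0.0005]
```

```bash
python3 -m handwheel '[[[-0.004,0.015,0,-0.004,0,0,0.8],[-0.004,0.03,-0.001,-0.007,0,0,0.8],[-0.004,0.033,-0.001,-0.007,0,0,0.8],[-0.004,0.033,-0.001,-0.007,0,0,0.8],[-0.004,0.033,-0.001,-0.007,0,0,0.8],[-0.004,0.033,-0.001,-0.007,0,0,0.8],[-0.004,0.033,-0.001,-0.007,0,0,0.8],[-0.004,0.033,-0.001,-0.007,0,0,0.8],[-0.004,0.033,-0.001,-0.007,0,0,0.8],[-0.004,0.033,-0.001,-0.007,0,0,0.8]]]'; python3 - <<'E'
from h import *
p=camera_params('wrist');o=monitor.get_obs();np.savez('w3.npz',**p);cv2.imwrite('pics/w3.png',camera('wrist'))
print(o['eef_pos'],o['ee_rot'])
E
```

```text
time: 7.35
eef_pos: [0.5773, 0.1047, 0.2858]
ee_rot: [0.171, 0.686, -0.171, 0.686]
ft_force: [0.4, -1.1, -1.3]
grip_width: 0.0552
[0.57729446 0.10468358 0.28582843] [ 0.1705302   0.68621053 -0.17052057  0.68626328]
```

View pics/w3.png

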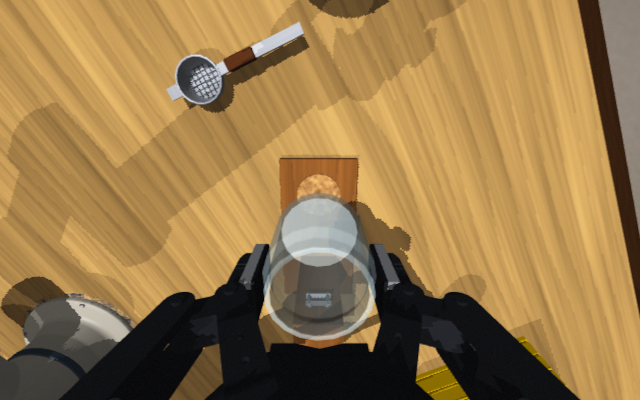

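```bash
python3 - <<'E'
import cv2
a=cv2.imread('pics/w3.png')
cv2.imwrite('pics/w3a.png',cv2.resize(a[145:215,265:375],None,fx=7,fy=7,interpolation=cv2.INTER_CUBIC))
cv2.imwrite('pics/w3b.png',cv2.resize(a[270:345,265:375],None,fx=7,fy=7,interpolation=cv2.INTER_CUBIC))
cv2.imwrite('pics/w3c.png',cv2.resize(a[15:115,155:315],None,fx=5,fy=5,interpolation=cv2.INTER_CUBIC))
E
```

```text
(no output)
```

View pics/w3a.png

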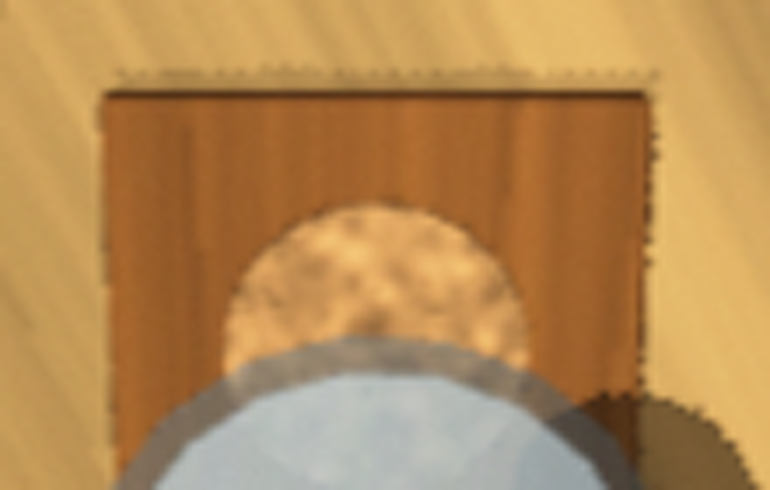

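View pics/w3b.png

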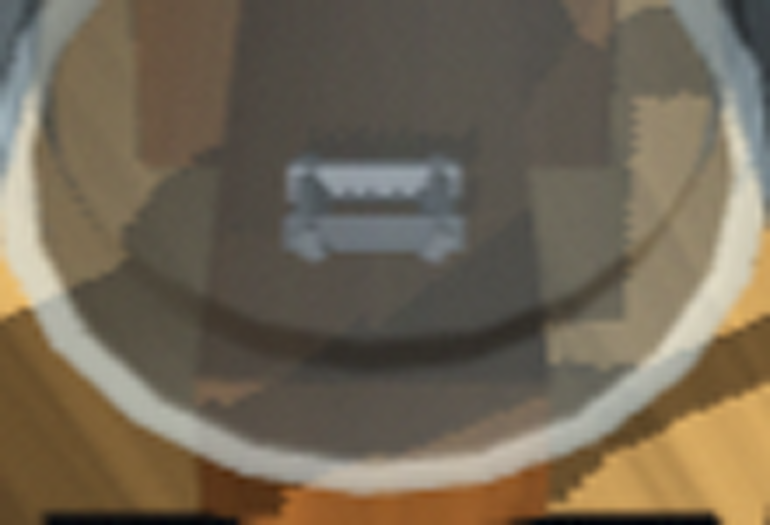

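View pics/w3c.png

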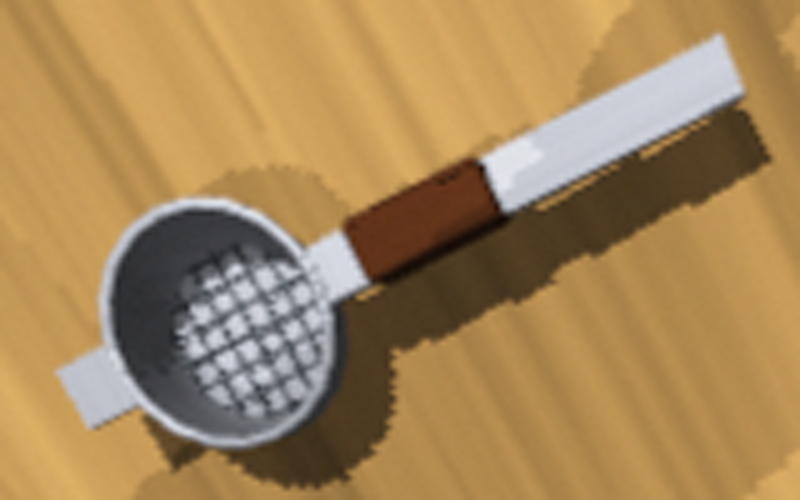

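```bash
cat >> h.py <<'E'
def fitw(s0,obs,p):
    f=lambda s:np.concatenate([(proj(T(s,q),p)[0]-np.array(u)) for q,u in obs])
    res=least_squares(f,s0); return res.x, np.round(res.fun.reshape(-1,2),1).tolist()
E
python3 - <<'E'
from h import *
p=dict(np.load('w3.npz'))
cv=lambda c0,r0,k:(lambda u,v:(c0+(u+.5)/k-.5,r0+(v+.5)/k-.5))
a=cv(265,145,7);b=cv(265,270,7);c=cv(155,15,5)
obs=[((-.057,.06,.012),a(648,95)),((-.057,-.06,.012),a(105,95)),((-.034,0,.014),a(376,203)),((.103,0,.126),b(375,210))]
s,e=fitw([.55,.057,-2.055],obs,p);print(s,e)
obs=[((-.057,.06,.012),a(105,95)),((-.057,-.06,.012),a(648,95)),((-.034,0,.014),a(376,203)),((.103,0,.126),b(375,210))]
s,e=fitw([.55,.057,-2.055],obs,p);print(s,e)
obs=[((.15,0,.029),c(732.5,65)),((.082,0,.033),c(491,186)),((.042,0,.033),c(360,254)),((0,0,.03),c(221,321))]
q,e=fitw([.488,.277,-.07],obs,p);print('strainer',q,e)
cr=crop(cv2.imread('pics/w3.png'),155,15,220,110,3.6)
for z,rad in((0.03,.031),(0,.024)):draw(cr,circ(q[0],q[1],z,rad),p,155,15,3.6)
draw(cr,T(q,[[.082,.007,.029],[.15,.007,.029],[.15,-.007,.029],[.082,-.007,.029]]),p,155,15,3.6)
draw(cr,T(q,[[.042,.008,.033],[.082,.008,.033],[.082,-.008,.033],[.042,-.008,.033],[.042,.008,.033]]),p,155,15,3.6)
cv2.imwrite('pics/ov3.png',cr)
np.save('stand.npy',s);np.save('str.npy',q)
# jar placing
print('pad goal',tgt([s[0],s[1],.060],s[2]+np.pi/2))
E
```

```text
[ 0.54897042  0.05465941 -2.05915789] [[1.2, 0.7], [-1.2, 0.7], [0.0, 0.5], [0.0, -1.9]]
[ 0.54762909  0.05215569 -2.0585696 ] [[78.6, 2.6], [-78.7, 2.6], [0.0, 2.3], [0.0, -0.1]]
strainer [ 0.4875451   0.27481998 -0.07551331] [[1.0, -0.1], [0.3, -0.5], [-1.0, -0.1], [-0.4, 0.8]]
pad goal [ 0.2258 -0.0604 -0.0016  0.0007  0.     -0.    ]
```

View pics/ov3.png

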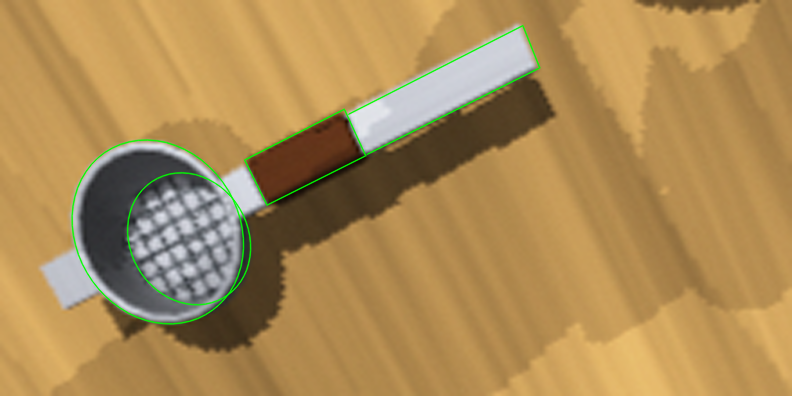

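```bash
python3 - <<'E'
from h import *
p=dict(np.load('w3.npz'))
cv=lambda c0,r0,k:(lambda u,v:(c0+(u+.5)/k-.5,r0+(v+.5)/k-.5))
a=cv(265,145,7);b=cv(265,270,7);c=cv(155,15,5)
so=[((-.057,.06,.012),a(648,95)),((-.057,-.06,.012),a(105,95)),((-.034,0,.014),a(376,203)),((.103,0,.126),b(375,210)),((-.034+.034,-.034,.014),None),]
so=so[:4]
st=[((.15,.007,.029),c(721,35)),((.15,-.007,.029),c(744,95)),((.082,.008,.033),c(480,158)),((.082,-.008,.033),c(503,213)),((.042,.008,.033),c(346,226)),((.042,-.008,.033),c(374,282)),((0,0,.03),c(221,321))]
C0=-p['R'].T@p['t']
def res(v,full=True):
    q=dict(p); R=Ro.from_rotvec([v[7],0,0]).as_matrix()@p['R']; q['R']=R;q['t']=-R@(C0+[0,0,v[6]])
    e=[proj(T(v[:3],x),q)[0]-u for x,u in so]+[proj(T(v[3:6],x),q)[0]-u for x,u in st]
    e=np.concatenate(e); return np.r_[e,v[6]/.003,v[7]/.004] if full else e
for pri in(1,0):
  f=(lambda v:res(v)) if pri else (lambda v:res(v,False))
  o=least_squares(f,[.549,.0547,-2.059,.4875,.2748,-.0755,0,0],x_scale=[.01,.01,.01,.01,.01,.01,.01,.01])
  print(o.x.round(4),o.fun.round(1))
np.save('stand.npy',[0.54897042,0.05465941,-2.05915789])
print('pad goal',tgt([.549,.0552,.060],-2.0585+np.pi/2))
print(monitor.get_obs()['q'].round(2))
E
```

```text
[ 5.4920e-01  5.5100e-02 -2.0592e+00  4.8760e-01  2.7510e-01 -7.3000e-02
  3.0000e-04 -1.3000e-03] [ 1.1  0.7 -1.2  0.7  0.   0.5  0.  -1.9  0.8  0.   0.9 -0.2 -0.5 -1.2
  0.9  0.7 -1.3 -0.7 -0.7  0.6 -0.3  1.1  0.1 -0.3]
[ 5.642e-01  8.330e-02 -2.059e+00  5.009e-01  3.023e-01 -6.340e-02
  2.000e-03 -7.540e-02] [ 1.5  0.3 -1.5  0.3  0.   0.4  0.  -0.9 -0.   0.8  0.  -0.1 -0.2 -1.2
  0.9  0.2 -0.7 -0.8 -0.3  0.2  0.4  0.9]
pad goal [ 0.2258 -0.057  -0.0018  0.0007  0.     -0.    ]
[0.12 0.07 1.15 0.   1.92 0.61]
```

```bash
python3 -m handwheel '[[[0,-0.04,-0.001,0,0,0,0.8],[0.03,-0.057,-0.002,0,0,0,0.8],[0.07,-0.057,-0.002,0,0,0,0.8],[0.11,-0.057,-0.002,0,0,0,0.8],[0.15,-0.057,-0.002,0,0,0,0.8],[0.18,-0.057,-0.002,0,0,0,0.8],[0.21,-0.057,-0.002,0,0,0,0.8],[0.226,-0.057,-0.002,0,0,0,0.8],[0.226,-0.057,-0.002,0,0,0,0.8],[0.226,-0.057,-0.002,0,0,0,0.8]]]'; python3 - <<'E'
from h import *
for i in range(1):
    cv2.imwrite('pics/s4.png',crop(camera('scene'),290,150,140,110,5))
o=monitor.get_obs();print(o['eef_pos'],o['ft_force'])
E
```

```text
time: 8.4
eef_pos: [0.5494, 0.0554, 0.061]
ee_rot: [0.171, 0.686, -0.17, 0.687]
ft_force: [0.0, 0.2, -0.8]
grip_width: 0.0555
[0.55001885 0.05539874 0.06190267] [-0.115412   -0.4171313  -1.80633885]
```

View pics/s4.png

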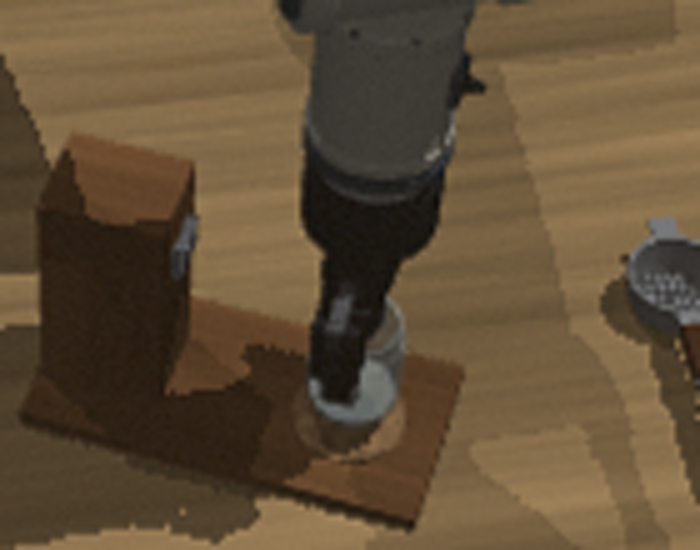

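```bash
python3 -m handwheel '[[[0.006,0,0,0,0,0,0.8],[0.012,0,0,0,0,0,0.8],[0.016,0,0,0,0,0,0.8],[0.019,0,0,0,0,0,0.8],[0.0205,0,0,0,0,0,0.8],[0.0215,0,0,0,0,0,0.8],[0.022,0,0,0,0,0,0.8],[0.0225,0,0,0,0,0,0.8],[0.0225,0,0,0,0,0,0.8],[0.0225,0,0,0,0,0,0.8]]]'; python3 - <<'E'
from h import *
o=monitor.get_obs();print(o['eef_pos'],o['ft_force'])
cv2.imwrite('pics/s5.png',crop(camera('scene'),290,150,140,110,5))
E
```

```text
time: 9.45
eef_pos: [0.5493, 0.0554, 0.0417]
ee_rot: [0.171, 0.686, -0.17, 0.687]
ft_force: [-11.6, -0.9, 20.0]
grip_width: 0.0553
[0.54931909 0.05544532 0.04168807] [-11.59713203  -0.87188844  19.96062281]
```

View pics/s5.png

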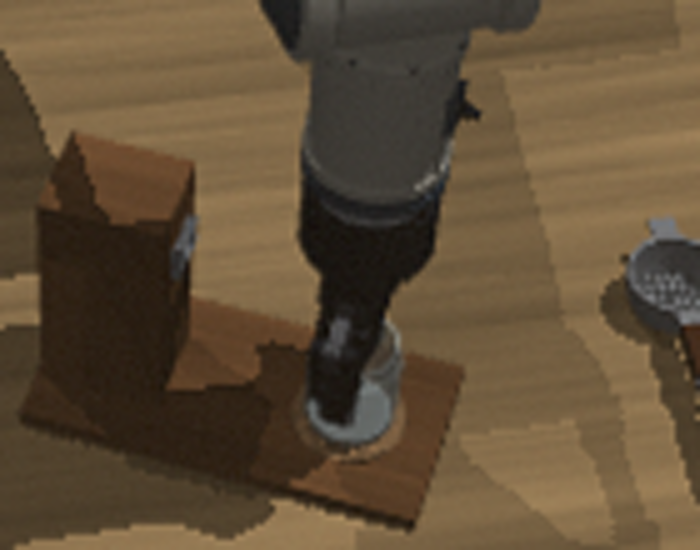

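```bash
python3 -m handwheel '[[[-0.001,0,0,0,0,0,0.8],[-0.0015,0,0,0,0,0,0.8],[-0.0015,0,0,0,0,0,0.8],[-0.0015,0,0,0,0,0,0.5],[-0.0015,0,0,0,0,0,0.3],[-0.0015,0,0,0,0,0,0.1],[-0.0015,0,0,0,0,0,0],[-0.0015,0,0,0,0,0,0],[-0.0015,0,0,0,0,0,0],[-0.0015,0,0,0,0,0,0]]]'; python3 -m handwheel '[[[-0.01,0,0,0,0,0,0],[-0.03,0,0,0,0,0,0],[-0.06,0,0,0,0,0,0],[-0.1,0,0,0,0,0,0],[-0.14,0.01,0,0,0,0,0],[-0.18,0.03,0,0,0,0,0],[-0.2,0.05,0,0,0,0,0],[-0.2,0.06,0,0,0,0,0],[-0.2,0.06,0,0,0,0,0],[-0.2,0.06,0,0,0,0,0]]]';python3 - <<'E'
from h import *
p=camera_params('wrist');o=monitor.get_obs();np.savez('w5.npz',**p);im=camera('wrist');cv2.imwrite('pics/w5.png',im)
print(o['eef_pos'],o['ee_rot'],o['q'])
E
```

```text
time: 10.5
eef_pos: [0.5488, 0.0553, 0.0386]
ee_rot: [0.17, 0.686, -0.171, 0.686]
ft_force: [0.8, 0.1, -1.2]
grip_width: 0.0853
time: 11.5
eef_pos: [0.5763, 0.108, 0.2367]
ee_rot: [0.17, 0.687, -0.171, 0.685]
ft_force: [-0.2, -0.9, 0.0]
grip_width: 0.0857
[0.57627315 0.10801403 0.23672565] [ 0.16986974  0.68735675 -0.171009    0.68515757] [ 1.27480980e-01  5.83530498e-02  1.25541568e+00 -3.87348008e-04
  1.83130650e+00  6.14252419e-01]
```

View pics/w5.png

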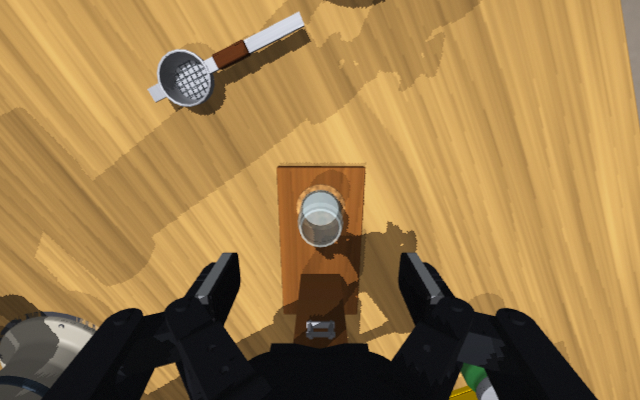

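```bash
python3 - <<'E'
from h import *
p=dict(np.load('w5.npz'));im=cv2.imread('pics/w5.png');s=np.load('stand.npy')
cr=crop(im,260,150,120,200,3); cr2=cr.copy()
for b in((-.057,.06),(-.057,-.06)):pass
draw(cr,T(s,[[-.057,.06,.012],[-.057,-.06,.012],[.103,-.06,.012],[.103,.06,.012],[-.057,.06,.012]]),p,260,150,3)
draw(cr,circ(s[0],s[1],.014,.034),p,260,150,3)
for z,rad in((.018,.028),(.068,.028),(.082,.025)):draw(cr,circ(s[0],s[1],z,rad),p,260,150,3,(0,0,255))
draw(cr,T(s,[[.103,.0112,.1329],[.103,-.0112,.1329],[.103,-.0112,.1191],[.103,.0112,.1191],[.103,.0112,.1329]]),p,260,150,3)
cv2.imwrite('pics/ov5.png',np.hstack([cr,cr2]))
E
```

```text
(no output)
```

View pics/ov5.png

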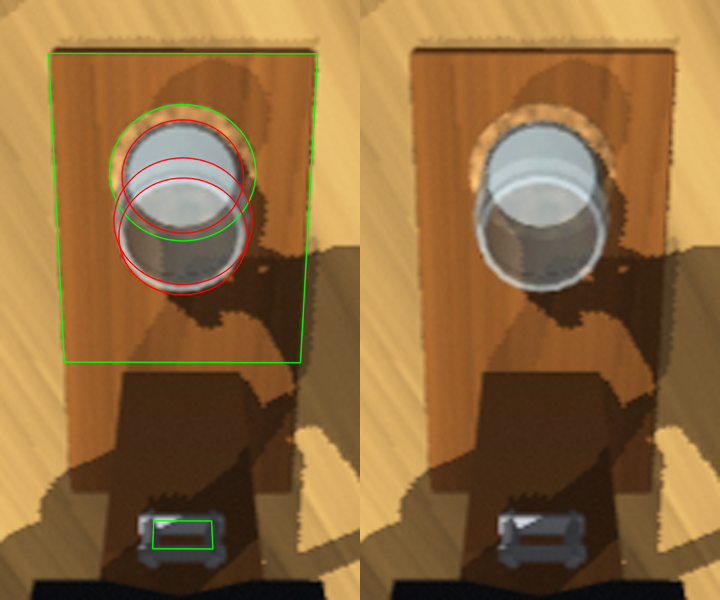

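```bash
python3 - <<'E'
from h import *
q=[.4876,.2751,-.073]
g=T(q,[.06,0,0])[0];print(g)
print(tgt([g[0],g[1],.15],q[2]+np.pi/2))
E
```

```text
[0.5474402  0.27072389 0.        ]
[ 8.6600e-02  1.3070e-01 -1.0150e-01 -1.9851e+00 -4.2000e-03 -1.2000e-03]
```

```bash
python3 -m handwheel '[[[0,0.013,-0.01,-0.14,0,0,0],[0,0.026,-0.02,-0.28,0,0,0],[0,0.039,-0.03,-0.42,0,0,0],[0,0.052,-0.04,-0.56,0,0,0],[0.01,0.065,-0.05,-0.7,0,0,0],[0.02,0.08,-0.06,-0.84,0,0,0],[0.03,0.095,-0.07,-0.98,0,0,0],[0.05,0.11,-0.08,-1.12,0,0,0],[0.07,0.125,-0.09,-1.26,0,0,0],[0.087,0.131,-0.1,-1.4,0,0,0]]]' >/dev/null;  python3 - <<'E'
from h import *
print(tgt([.5474,.2707,.15],1.4978))
E
```

```text
[-0.0012  0.0011 -0.001  -0.5793 -0.0024 -0.0025]
```

```bash
python3 -m handwheel '[[[0,0,0,-0.14,0,0,0],[0,0,0,-0.28,0,0,0],[0,0,0,-0.42,0,0,0],[0,0,0,-0.54,0,0,0],[0,0,0,-0.579,0,0,0],[0,0,0,-0.579,0,0,0],[0,0,0,-0.579,0,0,0],[0,0,0,-0.579,0,0,0],[0,0,0,-0.579,0,0,0],[0,0,0,-0.579,0,0,0]]]' ;  python3 - <<'E'
from h import *
p=camera_params('wrist');np.savez('w6.npz',**p);im=camera('wrist')
cv2.imwrite('pics/w6.png',im)
q=[.4876,.2751,-.073]
cr=crop(im,200,180,240,180,3.3)
A=(p,200,180,3.3)
draw(cr,circ(q[0],q[1],.03,.031),*A)
draw(cr,T(q,[[.082,.007,.029],[.15,.007,.029],[.15,-.007,.029],[.082,-.007,.029]]),*A)
draw(cr,T(q,[[.042,.008,.033],[.082,.008,.033],[.082,-.008,.033],[.042,-.008,.033],[.042,.008,.033]]),*A)
cv2.imwrite('pics/ov6.png',cr)
print(tgt([.5474,.2707,.01],1.4978))
E
```

```text
time: 13.55
eef_pos: [0.5499, 0.2709, 0.1517]
ee_rot: [-0.48, 0.519, 0.48, 0.519]
ft_force: [-0.9, 0.0, 0.5]
grip_width: 0.0851
[ 1.418e-01  2.500e-03 -4.000e-04 -6.000e-03 -1.000e-04 -0.000e+00]
```

View pics/ov6.png

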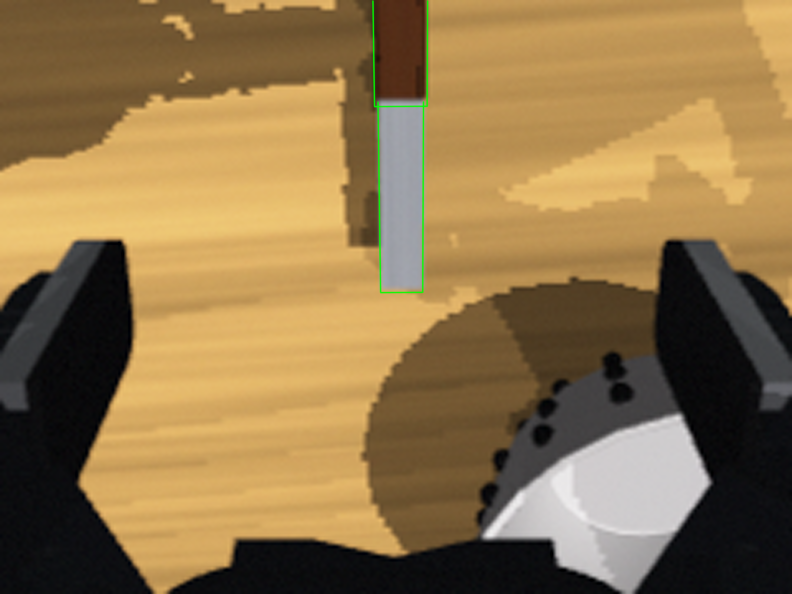

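```bash
python3 -m handwheel '[[[0.03,0.0025,0,-0.006,0,0,0],[0.07,0.0025,0,-0.006,0,0,0],[0.11,0.0025,0,-0.006,0,0,0],[0.13,0.0025,0,-0.006,0,0,0],[0.141,0.0025,0,-0.006,0,0,0],[0.141,0.0025,0,-0.006,0,0,0],[0.141,0.0025,0,-0.006,0,0,0],[0.141,0.0025,0,-0.006,0,0,0.5],[0.141,0.0025,0,-0.006,0,0,0.8],[0.141,0.0025,0,-0.006,0,0,1]]]' 60;python3 -m handwheel '[[[0,0,0,0,0,0,1],[0,0,0,0,0,0,1],[0,0,0,0,0,0,1],[0,0,0,0,0,0,1],[0,0,0,0,0,0,1],[0,0,0,0,0,0,1],[-0.01,0,0,0,0,0,1],[-0.04,0,0,0,0,0,1],[-0.08,0,0,0,0,0,1],[-0.12,0,0,0,0,0,1]]]' 60; python3 - <<'E'
from h import *
p=camera_params('wrist');np.savez('w7.npz',**p);im=camera('wrist')
cv2.imwrite('pics/w7.png',im)
cv2.imwrite('pics/s7.png',crop(camera('scene'),360,110,140,130,5))
print(monitor.get_obs()['eef_pos'])
E
```

```text
time: 14.6
eef_pos: [0.548, 0.2714, 0.012]
ee_rot: [-0.482, 0.517, 0.481, 0.518]
ft_force: [-0.1, 0.3, -0.0]
grip_width: 0.0437
time: 15.6
eef_pos: [0.5468, 0.2709, 0.1315]
ee_rot: [-0.481, 0.518, 0.482, 0.517]
ft_force: [1.0, 0.7, -0.6]
grip_width: 0.0146
[0.5501483  0.27233042 0.13910973]
```

View pics/w7.png

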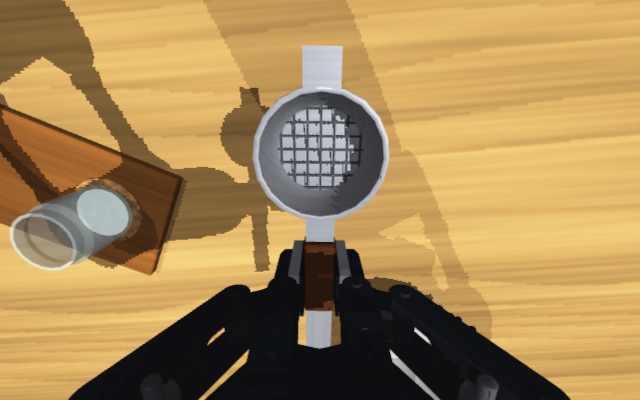

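View pics/s7.png

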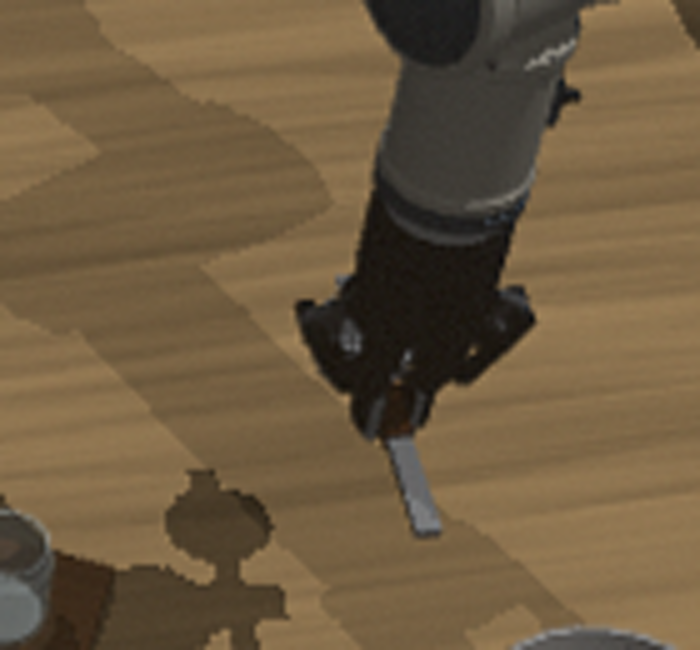

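```bash
python3 - <<'E'
from h import *
p=dict(np.load('w7.npz'));im=cv2.imread('pics/w7.png')
cv2.imwrite('pics/w7a.png',crop(im,240,35,160,220,2.7))
E
```

```text
(no output)
```

View pics/w7a.png

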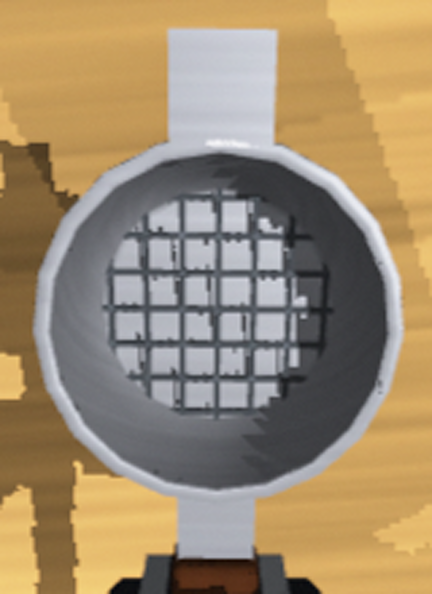

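```bash
python3 - <<'E'
from h import *
o=monitor.get_obs();Rt=Ro.from_quat(o['ee_rot']).as_matrix();p=camera_params('wrist')
Rc=p['R']@Rt; C=Rt.T@(-p['R'].T@p['t']-o['eef_pos']);print(C.round(4))
K=p['camera_matrix']
cv=lambda u,v:(240+(u+.5)/2.7-.5,35+(v+.5)/2.7-.5)
def pr(P,v):
    a,h,th,b=v[:4]
    x,y,z=P; x=x-.060; z=z-.026
    x,z=x*np.cos(th)+z*np.sin(th),-x*np.sin(th)+z*np.cos(th)   # th>0: tang down
    t=np.array([-.016-h-z,-(x+a),y+b]); # y sign only symmetric
    c=K@(Rc@(t-C)); return c[:2]/c[2]
def f(v):
    e=[]
    e+=[pr((-.031,0,.03),v)[1]-cv(0,140)[1], pr((.031,0,.03),v)[1]-cv(0,497)[1]]
    e+=[pr((0,.031,.03),v)[0]-cv(402,0)[0],pr((0,-.031,.03),v)[0]-cv(34,0)[0]]
    e+=[pr((-.045,0,.028),v)[1]-cv(0,30)[1],(pr((.042,0,.033),v)[1]-cv(0,557)[1])]
    return np.array(e)
print('nominal',f([0,0,0,0]).round(1))
r_=least_squares(f,[0,0,0,0],x_scale=[.001,.001,.01,.001]);print(r_.x.round(4),r_.fun.round(2))
for th in(-.06,-.03,.03,.06):
    g=least_squares(lambda v:f([v[0],v[1],th,v[2]]),[0,0,0],x_scale=.001);print(th,g.x.round(4),g.fun.round(2))
E
```

```text
[-0.142   0.0848 -0.0021]
nominal [-0.9  6.5  5.4  1.3  2.1  7.9]
[-0.0011 -0.0106  0.1288 -0.0015] [-0.63  0.13  0.55 -0.55  0.81 -0.39]
-0.06 [-0.0014 -0.0023 -0.0015] [-3.55  0.11 -0.75  0.75  2.38  1.18]
-0.03 [-0.0011 -0.0039 -0.0015] [-3.15  0.18 -0.66  0.66  2.09  1.  ]
0.03 [-0.0009 -0.0067 -0.0015] [-2.27  0.24 -0.35  0.35  1.55  0.56]
0.06 [-0.0009 -0.008  -0.0015] [-1.8   0.24 -0.13  0.13  1.31  0.31]
```

```bash
python3 - <<'E'
from h import *
s=[.549,.055,-2.059]
g=T(s,[-.012,0,0])[0];print(g,tgt([g[0],g[1],.17],s[2]+np.pi/2))
E
```

```text
[0.55462848 0.06559812 0.        ] [-3.1800e-02 -1.9800e-02 -2.0570e-01  1.9862e+00  1.4400e-02  1.5000e-03]
```

```bash
python3 -m handwheel '[[[-0.02,0,-0.01,0.14,0,0,1],[-0.04,0,-0.02,0.28,0,0,1],[-0.05,-0.002,-0.04,0.42,0,0,1],[-0.05,-0.004,-0.06,0.56,0,0,1],[-0.05,-0.006,-0.08,0.7,0,0,1],[-0.05,-0.008,-0.1,0.84,0,0,1],[-0.05,-0.01,-0.12,0.98,0,0,1],[-0.05,-0.012,-0.14,1.12,0,0,1],[-0.05,-0.014,-0.16,1.26,0,0,1],[-0.05,-0.016,-0.18,1.4,0,0,1]]]' >/dev/null;  python3 - <<'E'
from h import *
print(tgt([.5546,.0656,.17],-2.059+np.pi/2))
E
```

```text
[ 1.010e-02 -2.430e-02  2.400e-03  5.804e-01 -1.000e-03  4.000e-04]
```

```bash
python3 -m handwheel '[[[0.002,-0.005,0,0.14,0,0,1],[0.004,-0.01,0.001,0.28,0,0,1],[0.006,-0.015,0.002,0.42,0,0,1],[0.008,-0.02,0.002,0.54,0,0,1],[0.01,-0.024,0.0024,0.58,0,0,1],[0.01,-0.024,0.0024,0.58,0,0,1],[0.01,-0.024,0.0024,0.58,0,0,1],[0.01,-0.024,0.0024,0.58,0,0,1],[0.01,-0.024,0.0024,0.58,0,0,1],[0.01,-0.024,0.0024,0.58,0,0,1]]]';  python3 - <<'E'
from h import *
p=camera_params('wrist');o=monitor.get_obs();np.savez('w8.npz',**p);im=camera('wrist')
cv2.imwrite('pics/w8.png',im)
im=camera('scene');cv2.imwrite('pics/s8f.png',im);cv2.imwrite('pics/s8.png',crop(im,290,140,140,110,5))
print(o['eef_pos'],tgt([.5546,.0656,.17],-2.059+np.pi/2))
E
```

```text
time: 17.7
eef_pos: [0.555, 0.067, 0.1709]
ee_rot: [0.169, 0.687, -0.169, 0.687]
ft_force: [0.7, 0.1, -0.9]
grip_width: 0.0149
[0.55500528 0.06697218 0.17087916] [ 0.0009 -0.0014  0.0002  0.0066  0.0001 -0.0001]
```

View pics/w8.png

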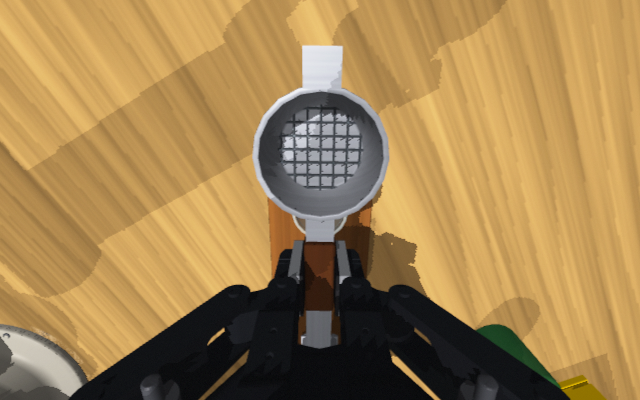

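View pics/s8.png

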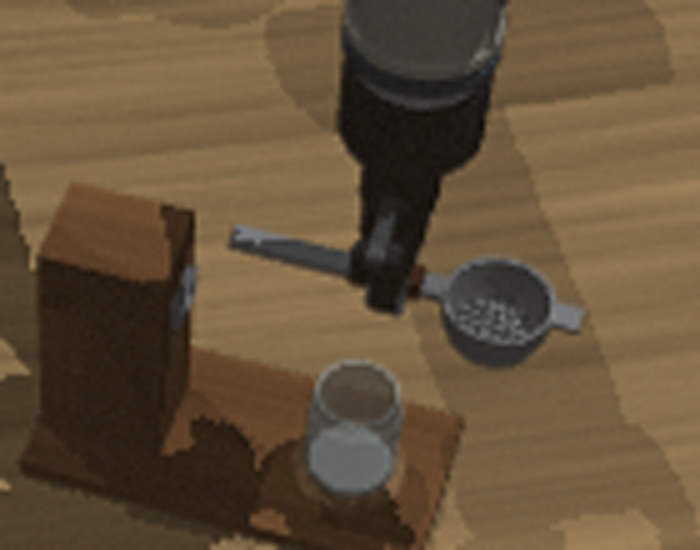

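```bash
python3 - <<'E'
from h import *
p=camera_params('scene'); tcp=np.array([.555,.067,.1709]); yaw=-2.059
im=cv2.imread('pics/s8f.png')
cv2.imwrite('pics/s8z.png',crop(im,325,170,90,50,8.8))
ex=np.array([np.cos(yaw),np.sin(yaw),0])
def W(P,a,h,th):
    P=np.atleast_2d(P);x=P[:,0]-.06;z=P[:,2]-.026;x,z=x*np.cos(th)+z*np.sin(th),-x*np.sin(th)+z*np.cos(th)
    ey=np.array([-ex[1],ex[0],0])
    return tcp+[0,0,.016+h]+np.outer(x+a,ex)+np.outer(P[:,1],ey)+np.outer(z,[0,0,1])
out=[]
for th,h in((0,0),(0.05,-.004)):
    cr=crop(im,325,170,90,50,8.8);A=(p,325,170,8.8)
    draw(cr,W(circ(0,0,.03,.031),-.001,h,th),*A);draw(cr,W(circ(0,0,.0,.024),-.001,h,th),*A)
    for y in(.007,-.007):draw(cr,W([[.082,y,.029],[.15,y,.029]],-.001,h,th),*A)
    draw(cr,W([[.15,.007,.029],[.15,-.007,.029],[.15,-.007,.023],[.15,.007,.023],[.15,.007,.029]],-.001,h,th),*A)
    draw(cr,T([.549,.055,-2.059],[[.103,.0112,.1329],[.103,-.0112,.1329],[.103,-.0112,.1191],[.103,.0112,.1191],[.103,.0112,.1329]]),*A)
    out.append(cr)
cv2.imwrite('pics/ov8.png',np.vstack(out)[:880])
E
```

```text
(no output)
```

View pics/ov8.png

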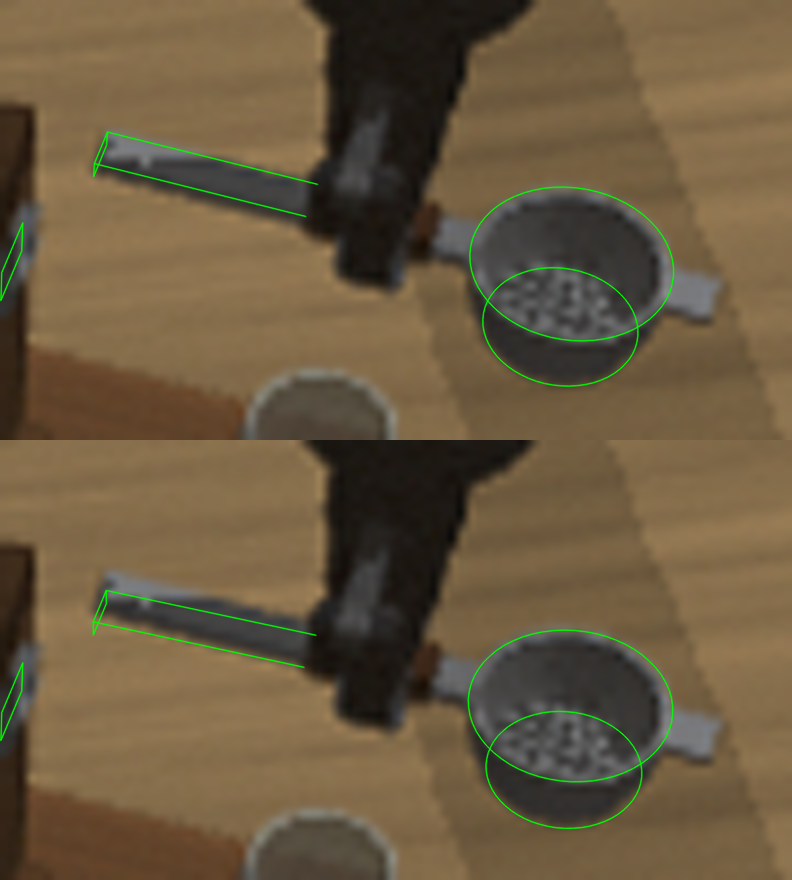

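View pics/s8z.png

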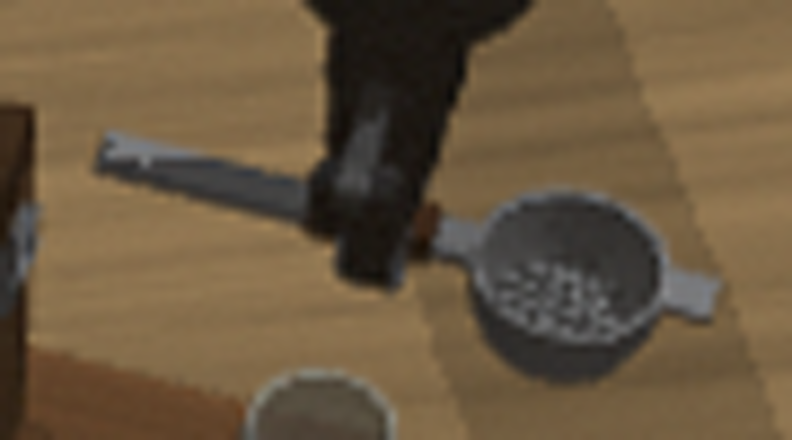

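```bash
python3 - <<'E'
from h import *
for i in range(5):
    o=monitor.get_obs();print(o['time'],o['eef_pos'].round(4),np.array(o['q']).round(4),o['ft_force'].round(2)); camera('top')
print(tgt([.54897+.012*.469,.0547+.012*.883,.111],-2.059+np.pi/2))
E
```

```text
17.8 [0.555  0.0669 0.1709] [ 0.0591 -0.0231  1.4541  0.      1.7104  0.5408] [-0.07 -0.38 -0.54]
17.85 [0.555  0.0669 0.1708] [ 0.0591 -0.0231  1.4542  0.      1.7104  0.5408] [-0.2   0.36 -0.84]
17.9 [0.555  0.0669 0.1708] [ 0.059  -0.0231  1.4542  0.      1.7105  0.5409] [-0.    0.46 -1.25]
17.95 [0.555  0.0669 0.1708] [ 0.059  -0.0231  1.4542  0.      1.7104  0.5409] [ 0.51 -0.2  -1.33]
18.0 [0.555  0.0668 0.1708] [ 0.059  -0.023   1.4542 -0.      1.7104  0.5409] [ 0.73  0.15 -2.16]
[ 0.0598 -0.0015  0.0004  0.0062 -0.0001  0.0001]
```

```bash
python3 -m handwheel '[[[0.015,-0.0015,0.0004,0.006,0,0,1],[0.03,-0.0015,0.0004,0.006,0,0,1],[0.045,-0.0015,0.0004,0.006,0,0,1],[0.055,-0.0015,0.0004,0.006,0,0,1],[0.0598,-0.0015,0.0004,0.006,0,0,1],[0.0598,-0.0015,0.0004,0.006,0,0,1],[0.0598,-0.006,0.0004,0.006,0,0,1],[0.0598,-0.011,0.0004,0.006,0,0,1],[0.0598,-0.0135,0.0004,0.006,0,0,1],[0.0598,-0.0135,0.0004,0.006,0,0,1]]]';  python3 - <<'E'
from h import *
im=camera('scene');cv2.imwrite('pics/s9f.png',im);cv2.imwrite('pics/s9.png',crop(im,310,170,90,60,8.8))
im=camera('wrist');cv2.imwrite('pics/w9.png',im)
o=monitor.get_obs();e=np.array([np.cos(-2.059),np.sin(-2.059)])
d=o['eef_pos'][:2]-[.54897,.0547];print(o['eef_pos'],'along',d@e,'lat',d@[-e[1],e[0]],o['ft_force'],tgt([0,0,0],-2.059+np.pi/2)[3:])
E
```

```text
time: 19.05
eef_pos: [0.5492, 0.0542, 0.1116]
ee_rot: [0.171, 0.686, -0.171, 0.686]
ft_force: [-0.2, -0.5, -1.3]
grip_width: 0.0146
[0.54922333 0.05453797 0.111366  ] along 2.4275061283184647e-05 lat 0.0002997370873061236 [ 1.05228388 -0.05495717 -0.92639001] [-0.0001  0.0006 -0.0004]
```

View pics/s9.png

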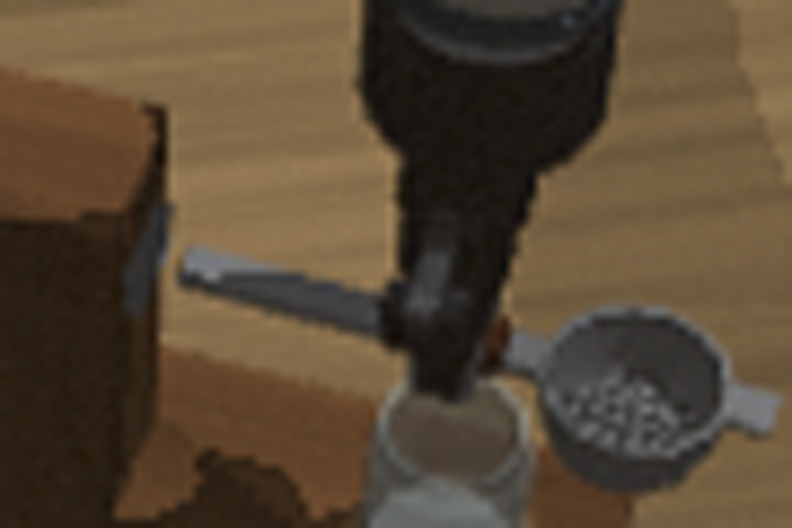

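View pics/w9.png

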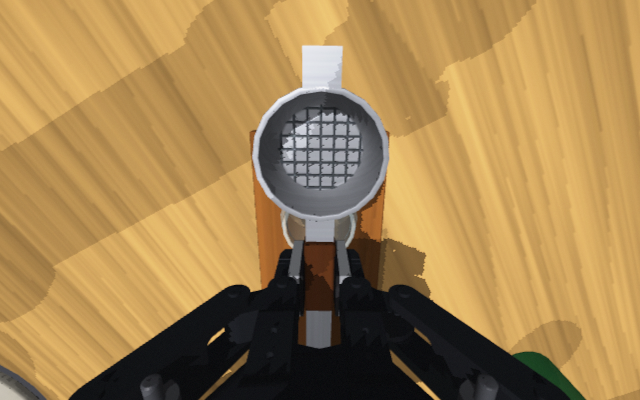

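```bash
python3 -m handwheel '[[[0,-0.002,0.0003,0,0,0,1],[0,-0.004,0.0003,0,0,0,1],[0,-0.006,0.0003,0,0,0,1],[0,-0.008,0.0003,0,0,0,1],[0,-0.009,0.0003,0,0,0,1],[0,-0.01,0.0003,0,0,0,1],[0,-0.01,0.0003,0,0,0,1],[0,-0.01,0.0003,0,0,0,1],[0,-0.01,0.0003,0,0,0,1],[0,-0.01,0.0003,0,0,0,1]]]'; python3 -m handwheel '[[[0,-0.001,0,0,0,0,1],[0,-0.002,0,0,0,0,1],[0,-0.003,0,0,0,0,1],[0,-0.003,0,0,0,0,1],[0,-0.003,0,0,0,0,1],[0,-0.003,0,0,0,0,1],[0,-0.003,0,0,0,0,1],[0,-0.003,0,0,0,0,1],[0,-0.003,0,0,0,0,1],[0,-0.003,0,0,0,0,1]]]'
```

```text
time: 20.15
eef_pos: [0.5447, 0.0457, 0.111]
ee_rot: [0.171, 0.686, -0.171, 0.686]
ft_force: [0.3, 0.8, -1.5]
grip_width: 0.0149
time: 21.15
eef_pos: [0.5433, 0.043, 0.111]
ee_rot: [0.171, 0.686, -0.171, 0.686]
ft_force: [0.4, 0.8, -1.3]
grip_width: 0.0146
```

```bash
cat > st.py <<'E'
from h import *
o=monitor.get_obs();e=np.array([np.cos(-2.059),np.sin(-2.059)]);n=np.array([-e[1],e[0]])
d=o['eef_pos'][:2]-[.54897,.0547];f=o['ft_force']
print('t %.2f along %.2f lat %.2f z %.2f mm tip~%.1f'%(o['time'],1e3*d@e,1e3*d@n,1e3*o['eef_pos'][2],1e3*d@e+89.5-103),'F along %.1f lat %.1f z %.1f'%(f[:2]@e,f[:2]@n,f[2]),'grip',round(o['grip_width'],4),'tq',np.round(o['wrist_torque'],2))
E
python3 st.py
```

```text
t 21.15 along 12.97 lat 0.43 z 110.96 mm tip~-0.5 F along -0.9 lat -0.1 z -1.3 grip 0.0146 tq [-0.02  0.06 -0.05]
```

```bash
python3 -m handwheel '[[[0,-0.001,-0.0004,0,0,0,1],[0,-0.002,-0.0004,0,0,0,1],[0,-0.003,-0.0004,0,0,0,1],[0,-0.003,-0.0004,0,0,0,1],[0,-0.003,-0.0004,0,0,0,1],[0,-0.003,-0.0004,0,0,0,1],[0,-0.003,-0.0004,0,0,0,1],[0,-0.003,-0.0004,0,0,0,1],[0,-0.003,-0.0004,0,0,0,1],[0,-0.003,-0.0004,0,0,0,1]]]'>/dev/null; python3 st.py; python3 -m handwheel '[[[0,-0.001,0,0,0,0,1],[0,-0.002,0,0,0,0,1],[0,-0.002,0,0,0,0,1],[0,-0.002,0,0,0,0,1],[0,-0.002,0,0,0,0,1],[0,-0.002,0,0,0,0,1],[0,-0.002,0,0,0,0,1],[0,-0.002,0,0,0,0,1],[0,-0.002,0,0,0,0,1],[0,-0.002,0,0,0,0,1]]]' >/dev/null; python3 st.py
```

```text
t 22.15 along 15.96 lat 0.04 z 110.99 mm tip~2.5 F along -0.4 lat 0.9 z -0.7 grip 0.0146 tq [-0.1  -0.01  0.05]
t 23.15 along 18.04 lat 0.07 z 110.97 mm tip~4.5 F along -0.1 lat 1.3 z -0.8 grip 0.0145 tq [-0.2  -0.1   0.07]
```

Free so far. Go on in small steps.

```bash
python3 -m handwheel '[[[0,-0.001,0,0,0,0,1],[0,-0.002,0,0,0,0,1],[0,-0.002,0,0,0,0,1],[0,-0.002,0,0,0,0,1],[0,-0.002,0,0,0,0,1],[0,-0.002,0,0,0,0,1],[0,-0.002,0,0,0,0,1],[0,-0.002,0,0,0,0,1],[0,-0.002,0,0,0,0,1],[0,-0.002,0,0,0,0,1]]]' >/dev/null; python3 st.py
```

```text
t 24.15 along 20.01 lat 0.04 z 110.99 mm tip~6.5 F along 0.7 lat 1.5 z -1.4 grip 0.0146 tq [-0.17 -0.14  0.17]
```

```bash
python3 -m handwheel '[[[0,-0.001,0,0,0,0,1],[0,-0.002,0,0,0,0,1],[0,-0.002,0,0,0,0,1],[0,-0.002,0,0,0,0,1],[0,-0.002,0,0,0,0,1],[0,-0.002,0,0,0,0,1],[0,-0.002,0,0,0,0,1],[0,-0.002,0,0,0,0,1],[0,-0.002,0,0,0,0,1],[0,-0.002,0,0,0,0,1]]]' >/dev/null; python3 st.py
```

```text
t 25.15 along 22.06 lat 0.04 z 110.96 mm tip~8.6 F along 0.5 lat 1.1 z -0.8 grip 0.0149 tq [-0.22 -0.12  0.13]
```

```bash
python3 -m handwheel '[[[0,-0.001,0.0003,0,0,0,1],[0,-0.002,0.0003,0,0,0,1],[0,-0.003,0.0003,0,0,0,1],[0,-0.003,0.0003,0,0,0,1],[0,-0.003,0.0003,0,0,0,1],[0,-0.003,0.0003,0,0,0,1],[0,-0.003,0.0003,0,0,0,1],[0,-0.003,0.0003,0,0,0,1],[0,-0.003,0.0003,0,0,0,1],[0,-0.003,0.0003,0,0,0,1]]]' >/dev/null; python3 st.py;  python3 -m handwheel '[[[0,-0.001,0,0,0,0,1],[0,-0.002,0,0,0,0,1],[0,-0.003,0,0,0,0,1],[0,-0.003,0,0,0,0,1],[0,-0.003,0,0,0,0,1],[0,-0.003,0,0,0,0,1],[0,-0.003,0,0,0,0,1],[0,-0.003,0,0,0,0,1],[0,-0.003,0,0,0,0,1],[0,-0.003,0,0,0,0,1]]]' >/dev/null; python3 st.py
```

```text
t 26.15 along 24.96 lat 0.32 z 110.95 mm tip~11.5 F along -0.1 lat 0.1 z -1.5 grip 0.0146 tq [-0.06  0.01 -0.02]
t 27.15 along 27.97 lat 0.33 z 110.97 mm tip~14.5 F along -0.2 lat 0.7 z -1.6 grip 0.0148 tq [-0.05  0.02  0.02]
```

```bash
python3 -m handwheel '[[[0,-0.001,0,0,0,0,1],[0,-0.002,0,0,0,0,1],[0,-0.003,0,0,0,0,1],[0,-0.004,0,0,0,0,1],[0,-0.005,0,0,0,0,1],[0,-0.005,0,0,0,0,1],[0,-0.005,0,0,0,0,1],[0,-0.005,0,0,0,0,1],[0,-0.005,0,0,0,0,1],[0,-0.005,0,0,0,0,1]]]' >/dev/null; python3 st.py;  python3 -m handwheel '[[[0,-0.001,0,0,0,0,1],[0,-0.002,0,0,0,0,1],[0,-0.003,0,0,0,0,1],[0,-0.004,0,0,0,0,1],[0,-0.005,0,0,0,0,1],[0,-0.005,0,0,0,0,1],[0,-0.005,0,0,0,0,1],[0,-0.005,0,0,0,0,1],[0,-0.005,0,0,0,0,1],[0,-0.005,0,0,0,0,1]]]' >/dev/null; python3 st.py
```

```text
t 28.15 along 32.94 lat 0.33 z 110.98 mm tip~19.4 F along 0.0 lat -0.1 z -1.2 grip 0.0145 tq [-0.04  0.05  0.04]
t 29.15 along 37.94 lat 0.33 z 110.98 mm tip~24.4 F along 1.2 lat -0.3 z -1.6 grip 0.015 tq [-0.07  0.01  0.01]
```

```bash
python3 -m handwheel '[[[0,-0.0005,0,0,0,0,1],[0,-0.001,0,0,0,0,1],[0,-0.0015,0,0,0,0,1],[0,-0.002,0,0,0,0,1],[0,-0.0025,0,0,0,0,1],[0,-0.003,0,0,0,0,1],[0,-0.003,0,0,0,0,1],[0,-0.003,0,0,0,0,1],[0,-0.003,0,0,0,0,1],[0,-0.003,0,0,0,0,1]]]' >/dev/null; python3 st.py
```

```text
t 30.15 along 40.95 lat 0.32 z 110.96 mm tip~27.5 F along -0.3 lat 0.8 z -0.9 grip 0.0148 tq [-0.07  0.04 -0.07]
```

```bash
python3 -m handwheel '[[[0,-0.0005,0,0,0,0,1],[0,-0.001,0,0,0,0,1],[0,-0.0015,0,0,0,0,1],[0,-0.002,0,0,0,0,1],[0,-0.0025,0,0,0,0,1],[0,-0.003,0,0,0,0,1],[0,-0.003,0,0,0,0,1],[0,-0.003,0,0,0,0,1],[0,-0.003,0,0,0,0,1],[0,-0.003,0,0,0,0,1]]]' >/dev/null; python3 st.py
```

```text
t 31.15 along 43.97 lat 0.35 z 110.96 mm tip~30.5 F along 0.1 lat -0.3 z -1.0 grip 0.0147 tq [-0.03  0.02 -0.01]
```

```bash
python3 -m handwheel '[[[0,-0.0005,0,0,0,0,1],[0,-0.001,0,0,0,0,1],[0,-0.0015,0,0,0,0,1],[0,-0.002,0,0,0,0,1],[0,-0.0025,0,0,0,0,1],[0,-0.003,0,0,0,0,1],[0,-0.003,0,0,0,0,1],[0,-0.003,0,0,0,0,1],[0,-0.003,0,0,0,0,1],[0,-0.003,0,0,0,0,1]]]' >/dev/null; python3 st.py
```

```text
t 32.15 along 46.96 lat 0.34 z 111.00 mm tip~33.5 F along -0.3 lat 0.2 z -0.9 grip 0.0148 tq [-0.05  0.02 -0.01]
```

```bash
python3 -m handwheel '[[[0,-0.0003,0,0,0,0,1],[0,-0.0006,0,0,0,0,1],[0,-0.0009,0,0,0,0,1],[0,-0.0012,0,0,0,0,1],[0,-0.0015,0,0,0,0,1],[0,-0.0018,0,0,0,0,1],[0,-0.0021,0,0,0,0,1],[0,-0.0024,0,0,0,0,1],[0,-0.0027,0,0,0,0,1],[0,-0.003,0,0,0,0,1]]]' >/dev/null; python3 st.py
```

```text
t 33.15 along 50.02 lat 0.34 z 110.95 mm tip~36.5 F along 0.7 lat -0.4 z -1.6 grip 0.0148 tq [-0.07  0.01 -0.  ]
```

```bash
python3 -m handwheel '[[[0,-0.0003,0,0,0,0,1],[0,-0.0006,0,0,0,0,1],[0,-0.0009,0,0,0,0,1],[0,-0.0012,0,0,0,0,1],[0,-0.0015,0,0,0,0,1],[0,-0.0018,0,0,0,0,1],[0,-0.0021,0,0,0,0,1],[0,-0.0024,0,0,0,0,1],[0,-0.0027,0,0,0,0,1],[0,-0.003,0,0,0,0,1]]]' >/dev/null; python3 st.py
```

```text
t 34.15 along 53.02 lat 0.36 z 110.99 mm tip~39.5 F along 0.1 lat 0.3 z -1.2 grip 0.0148 tq [-0.04  0.03  0.01]
```

```bash
python3 -m handwheel '[[[0,-0.0003,0,0,0,0,1],[0,-0.0006,0,0,0,0,1],[0,-0.0009,0,0,0,0,1],[0,-0.0012,0,0,0,0,1],[0,-0.0015,0,0,0,0,1],[0,-0.0018,0,0,0,0,1],[0,-0.0021,0,0,0,0,1],[0,-0.0024,0,0,0,0,1],[0,-0.0027,0,0,0,0,1],[0,-0.003,0,0,0,0,1]]]' >/dev/null; python3 st.py
```

```text
t 35.15 along 56.01 lat 0.35 z 111.00 mm tip~42.5 F along 0.5 lat 0.3 z -1.3 grip 0.0149 tq [-0.01  0.04 -0.02]
```

```bash
python3 -m handwheel '[[[0,-0.0003,0,0,0,0,1],[0,-0.0006,0,0,0,0,1],[0,-0.0009,0,0,0,0,1],[0,-0.0012,0,0,0,0,1],[0,-0.0015,0,0,0,0,1],[0,-0.0018,0,0,0,0,1],[0,-0.0021,0,0,0,0,1],[0,-0.0024,0,0,0,0,1],[0,-0.0027,0,0,0,0,1],[0,-0.003,0,0,0,0,1]]]' >/dev/null; python3 st.py
```

```text
t 36.15 along 59.02 lat 0.34 z 110.95 mm tip~45.5 F along 1.0 lat -0.4 z -1.3 grip 0.0148 tq [-0.06  0.05 -0.02]
```

```bash
python3 -m handwheel '[[[0,-0.0003,0,0,0,0,1],[0,-0.0006,0,0,0,0,1],[0,-0.0009,0,0,0,0,1],[0,-0.0012,0,0,0,0,1],[0,-0.0015,0,0,0,0,1],[0,-0.0018,0,0,0,0,1],[0,-0.0021,0,0,0,0,1],[0,-0.0024,0,0,0,0,1],[0,-0.0027,0,0,0,0,1],[0,-0.003,0,0,0,0,1]]]' >/dev/null; python3 st.py
```

```text
t 37.15 along 60.83 lat 0.29 z 111.23 mm tip~47.3 F along -5.7 lat -0.1 z -1.0 grip 0.0146 tq [ 0.8  -0.43  0.01]
```

```bash
python3 -m handwheel '[[[0,-0.0002,0,0,0,0,1],[0,-0.0004,0,0,0,0,1],[0,-0.0006,0,0,0,0,1],[0,-0.0008,0,0,0,0,1],[0,-0.001,0,0,0,0,1],[0,-0.0012,0,0,0,0,1],[0,-0.0014,0,0,0,0,1],[0,-0.0015,0,0,0,0,1],[0,-0.0015,0,0,0,0,1],[0,-0.0015,0,0,0,0,1]]]' >/dev/null; python3 st.py
```

```text
t 38.15 along 62.37 lat 0.29 z 111.20 mm tip~48.9 F along -6.5 lat -0.9 z -0.9 grip 0.0145 tq [ 0.87 -0.39 -0.04]
```

```bash
python3 -m handwheel '[[[0,-0.0002,0,0,0,0,1],[0,-0.0004,0,0,0,0,1],[0,-0.0006,0,0,0,0,1],[0,-0.0008,0,0,0,0,1],[0,-0.001,0,0,0,0,1],[0,-0.0012,0,0,0,0,1],[0,-0.0014,0,0,0,0,1],[0,-0.0015,0,0,0,0,1],[0,-0.0015,0,0,0,0,1],[0,-0.0015,0,0,0,0,1]]]' >/dev/null; python3 st.py
```

```text
t 39.15 along 63.83 lat 0.29 z 111.23 mm tip~50.3 F along -6.5 lat -0.3 z -0.4 grip 0.015 tq [ 0.78 -0.37 -0.04]
```

```bash
python3 -m handwheel '[[[0,-0.0002,0,0,0,0,1],[0,-0.0004,0,0,0,0,1],[0,-0.0006,0,0,0,0,1],[0,-0.0008,0,0,0,0,1],[0,-0.001,0,0,0,0,1],[0,-0.001,0,0,0,0,1],[0,-0.001,0,0,0,0,1],[0,-0.001,0,0,0,0,1],[0,-0.001,0,0,0,0,1],[0,-0.001,0,0,0,0,1]]]' >/dev/null; python3 st.py
```

```text
t 40.15 along 64.88 lat 0.30 z 111.22 mm tip~51.4 F along -6.9 lat 0.2 z -1.0 grip 0.0149 tq [ 0.79 -0.41  0.01]
```

```bash
python3 -m handwheel '[[[0,-0.0002,0,0,0,0,1],[0,-0.0004,0,0,0,0,1],[0,-0.0006,0,0,0,0,1],[0,-0.0008,0,0,0,0,1],[0,-0.0008,0,0,0,0,1],[0,-0.0008,0,0,0,0,1],[0,-0.0008,0,0,0,0,1],[0,-0.0008,0,0,0,0,1],[0,-0.0008,0,0,0,0,1],[0,-0.0008,0,0,0,0,1]]]' >/dev/null; python3 st.py
```

```text
t 41.15 along 65.27 lat 0.24 z 111.28 mm tip~51.8 F along -7.6 lat -0.6 z -1.5 grip 0.0148 tq [ 1.03 -0.5  -0.04]
```

```bash
python3 -m handwheel '[[[0,-0.0001,0,0,0,0,1],[0,-0.0002,0,0,0,0,1],[0,-0.0003,0,0,0,0,1],[0,-0.0004,0,0,0,0,1],[0,-0.0004,0,0,0,0,1],[0,-0.0004,0,0,0,0,1],[0,-0.0004,0,0,0,0,1],[0,-0.0004,0,0,0,0,1],[0,-0.0004,0,0,0,0,1],[0,-0.0004,0,0,0,0,1]]]' >/dev/null; python3 st.py
```

```text
t 42.15 along 65.29 lat 0.26 z 111.35 mm tip~51.8 F along -8.6 lat -0.5 z -1.0 grip 0.0146 tq [ 1.17 -0.62 -0.03]
```

```bash
python3 -m handwheel '[[[0,0.0005,0,0,0,0,1],[0,0.001,0,0,0,0,1],[0,0.0015,0,0,0,0,1],[0,0.0015,0,0,0,0,1],[0,0.0015,0,0,0,0,1],[0,0.0015,0,0,0,0,1],[0,0.0015,0,0,0,0,1],[0,0.0015,0,0,0,0,1],[0,0.0015,0,0,0,0,1],[0,0.0015,0,0,0,0,1]]]' 20 >/dev/null; python3 st.py
```

```text
t 43.15 along 65.29 lat 0.34 z 111.05 mm tip~51.8 F along -4.9 lat 0.5 z -1.2 grip 0.0147 tq [ 0.78 -0.37  0.01]
```

```bash
python3 -m handwheel '[[[0,0.0005,0,0,0,0,1],[0,0.001,0,0,0,0,1],[0,0.001,0,0,0,0,1],[0,0.001,0,0,0,0,0.95],[0,0.001,0,0,0,0,0.9],[0,0.001,0,0,0,0,0.8],[0,0.001,0,0,0,0,0.6],[0,0.001,0,0,0,0,0.3],[0,0.001,0,0,0,0,0],[0,0.001,0,0,0,0,0]]]' >/dev/null; python3 st.py;python3 - <<'E'
from h import *
cv2.imwrite('pics/s10.png',crop(camera('scene'),290,150,140,110,5))
E
```

```text
t 44.15 along 64.68 lat 0.39 z 111.07 mm tip~51.2 F along -0.4 lat -0.7 z 0.3 grip 0.0743 tq [ 0.03 -0.04 -0.03]
```

View pics/s10.png

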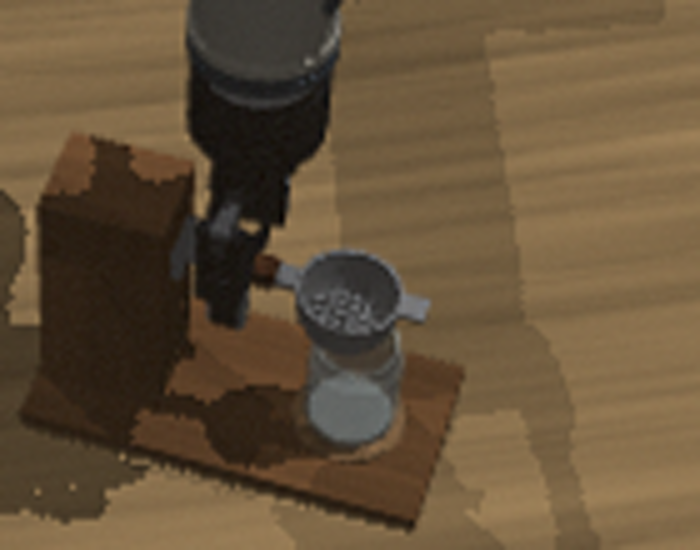

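```bash
python3 -m handwheel '[[[0,0,0,0,0,0,0],[0,0,0,0,0,0,0],[-0.005,0,0,0,0,0,0],[-0.02,0,0,0,0,0,0],[-0.04,0,0,0,0,0,0],[-0.07,0,0,0,0,0,0],[-0.1,0,0,0,0,0,0],[-0.14,0,0,0,0,0,0],[-0.17,0,0,0,0,0,0],[-0.18,0,0,0,0,0,0]]]';python3 -m handwheel '[[[0,0.03,0,0,0,0,0],[0,0.06,0,0,0,0,0],[0,0.09,0,0,0,0,0],[0,0.1,0,0,0,0,0],[0,0.1,0,0,0,0,0],[0,0.1,0,0,0,0,0],[0,0.1,0,0,0,0,0],[0,0.1,0,0,0,0,0],[0,0.1,0,0,0,0,0],[0,0.1,0,0,0,0,0]]]'; python3 - <<'E'
from h import *
im=camera('scene');cv2.imwrite('pics/s11f.png',im);cv2.imwrite('pics/s11.png',crop(im,290,150,140,110,5))
p=camera_params('wrist');np.savez('w11.npz',**p);im=camera('wrist');cv2.imwrite('pics/w11.png',im)
E
```

```text
time: 45.2
eef_pos: [0.5196, -0.0026, 0.2968]
ee_rot: [0.171, 0.683, -0.17, 0.689]
ft_force: [0.4, 0.2, -0.2]
grip_width: 0.0852
time: 46.2
eef_pos: [0.5657, 0.0853, 0.2912]
ee_rot: [0.171, 0.686, -0.171, 0.686]
ft_force: [-0.5, 0.9, 0.0]
grip_width: 0.0854
```

View pics/s11.png

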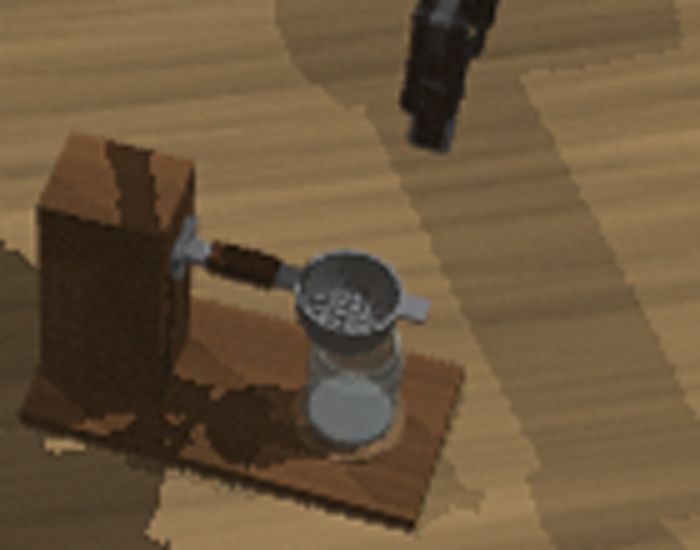

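View pics/w11.png

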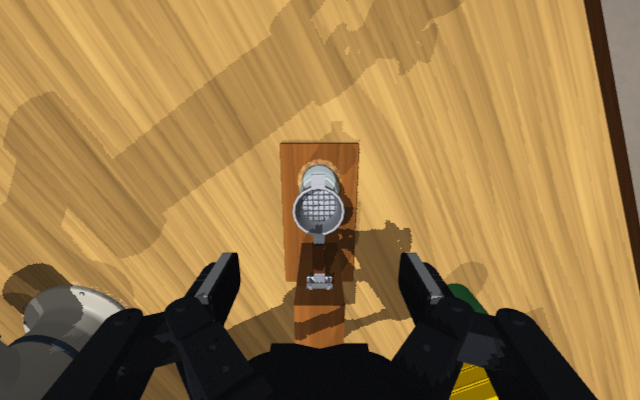

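```bash
python3 - <<'E'
from h import *
p=camera_params('scene');im=cv2.imread('pics/s11f.png');s=[.54897,.0547,-2.059]
A=(p,315,185,8.8);cr=crop(im,315,185,80,60,8.8);th=0
off=.0052 
for q in(circ(0,0,.03,.031),circ(0,0,0,.024)):draw(cr,T(s,q+[off,0,.1]),*A)
draw(cr,T(s,np.array([[.042,.008,.033],[.082,.008,.033],[.082,-.008,.033],[.042,-.008,.033],[.042,.008,.033]])+[off,0,.1]),*A)
cv2.imwrite('pics/ov11.png',cr)
o=monitor.get_obs();print(o['time'],np.abs(o['joint_vel']).max())
E
```

```text
46.3 0.0033095631156433345
```

View pics/ov11.png

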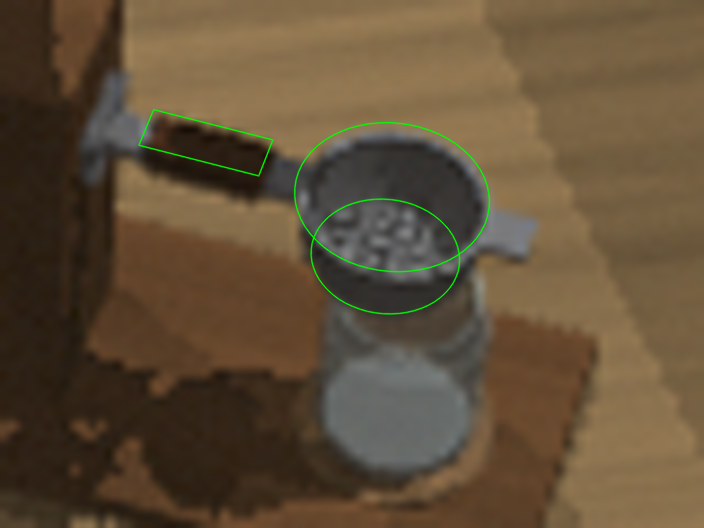

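```bash
python3 -c "
from cell import r
print(r.sign_off())"
```

```text
the job is handed in; nothing more can be done
None
```

The 56 mm jar, the only one of the three that fits the description, is standing let go in the middle of the cork pad. The strainer's tang is in the post's slot, and I handed the job in at about 46 s of the 72 s. The hand-in gives no verdict, so what follows rests on my own measurements.

- **Catch:** the tang met it at about 46 mm by the arm's readings and pushed at a steady 6–7 N for about 6 mm. It then stopped firmly at about 52 mm with a peak of 8.6 N (limit 16 N). I took that firm stop as the catch being home; I could not see the catch itself.
- **Jar:** the wrist picture after release showed it centred on the pad to within about 1 mm. When I set it down, I pressed it onto the pad with about 20 N before backing off and letting go.
- **Strainer:** the last scene picture shows it released and hanging level over the jar, with the gripper clear. Its outline sat a few millimetres off the model by about the same amount at the grip and the bowl. That points to camera calibration error plus a little play in the slot, not a tilt.
- **Disagreement:** an earlier fit from the wrist camera alone suggested a 0.13 rad tilt of the strainer in the hand. The scene camera's side view contradicted it, and the tang then slid in freely.
- **Bystanders:** I did not touch the green jar, the colander or the crate, but I did not measure their positions again at the end.

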